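# Slide a circuit-board carrier under the inspection camera and latch it

## Robot

A 6-joint arm with a two-finger parallel gripper is mounted at the origin on the work surface. World frame = base frame: x ahead of the robot, y to its left, z up, the work surface at z = 0. Lengths are in mm, angles in rad, forces in N, time in s.
With the tool pointing down it reaches from about 350 to 875 mm from the base axis. Payload 4.2 kg.
Tool frame: the origin (TCP) lies at the very end of the fingers, on their centre line; the grasp point (between the pads) lies 19 mm behind it (pinch_z is the distance from the TCP to the grasp point, in mm); z points along the fingers, y is the direction in which the jaws open and shut (so a half turn about z gives the same grasp; the last joint's range is limited). The gripper opens to 87 mm and grips with 3 to 60 N. Pads are 19 mm wide; open, the fingers measure 117 mm over their backs; the gripper's body (75 mm by 190 mm) begins 51 mm behind the grasp point.
Start: joints at [-1.041, 0.385, 0.008, 0, -1.194, -0.259], TCP at [167.205, -602.197, 222.55] pointing down, gripper open.
Joint ranges: [-3.14, 3.14], [-1.21, 2.06], [-1.07, 1.41], [-3.16, 2.05], [-2.99, -0.16], [-3.1, 3.1]. Speed limits (rad/s): [2.79, 2.79, 3.14, 3.14, 3.14, 3.14].

## Interface

Orientations are given as a unit quaternion [w, x, y, z].
In Python, from workcell import read_state, read_camera, close_job, pinch_z gives the robot as it stands. The module is installed in compiled form; this text tells all that it offers.
- The arm moves only by the shell command python3 -m crank 'ROWS' [OPENING] [FORCE]. ROWS is JSON, a list of rows, each an object with "xyz": the shift along the world's x, y, z normalised to -1 to 1, where 1 is 40 cm, a list of three; "dr": the turn, a rotation vector about the world's x, y, z normalised to -1 to 1, where 1 is 180 degrees, a list of three. A call has 1 to 12 rows; each row is the pose to reach, as a shift and turn from the pose commanded when the call began, turning the shorter way round; what a row does not reach only later rows make up. A row lasts 1/8 s, in which the tool goes at most 62.5 mm and 10.7 degrees, less where a joint would pass 70% of its speed; a pose out of reach is approached as far as the arm can. A call with a number of a shift or a turn outside -1 to 1 is refused whole. A call with a gripper value outside its range is refused whole. OPENING is the closure, from -1 (fully open) to 1 (shut), set as the call begins (- or left out, the last holds). The fingers move at their own pace and stop on an object; FORCE is the grip in N (left out, the last holds). Time passes only in rows, so rows that repeat a pose let the fingers close. It gives the time, the measured TCP pose, the force and the opening at its end, in the units of the state.
- read_state(): the state, without advancing time (a new reading comes with each control period).
- read_camera(name): name is "scene" or "top"; returns a dict with "color" (384x512x3 uint8, red, green, blue), "intrinsics" (3x3 intrinsics, pixels), "R" (3x3) and "t" (3): a world point X has camera coordinates R X + t. Camera axes: x right, y down, z forward; pixel columns grow to the right and rows downward; lengths in mm; the calibration is good to about 2 mm. A picture is of the moment at which its call begins. There is no depth.
- close_job(): hands the job in, once; it reports no verdict.
The state is a dict: "time": time; "joint_positions": joint angles; "qd": joint speeds; "effort": joint torques, N m; "tcp_pos": TCP position; "ee_rot": TCP orientation; "ft_force": force on the tool from outside, world axes, zero at the start; "torque": the same for the moment, N m; "gripper_width": opening from 0.0 (shut) to 1.0 (fully open).
Only numpy, scipy, OpenCV 4.12 (cv2) and the standard library are available. Lean on these libraries where they do the work, as an engineer would, in place of code of your own. Each camera call takes 0.05 s, during which the arm holds its last target.

## Task

Slide the board carrier flat along the bench, without lifting or tipping it, under the inspection camera until it sits squarely and fully home against both stop bars; press it against them gently. Then swing the latch arm fully shut behind the carrier's lug-side edge. Do not bump the camera head, and leave the bottle, parts tray and screwdriver where they are.

Things in the scene. Friction and masses are not known exactly. Their poses are not given: they have to be found in the camera images.
- carrier: loose aluminium board carrier lying on the bench (about 0.2 to 0.4 kg): flat plate 120 (x) x 100 (y) x 8 mm thick with a green-black circuit board on top (chips up to 12 mm above the bench) and an upright grip lug on its -x edge. Origin: centre of the plate's underside; x along the 120 mm length, away from the lug; z up.
- lug (a point): centre of the top of the carrier's grip lug, an upright aluminium block 20 (x) x 12 (y) mm, standing from the plate (8 mm) up to 42 mm above the bench, centred 52 mm to -x of the carrier's origin; x, y, z as the carrier's. Gripped across its 12 mm.
- station: fixed inspection station. Origin, on the bench: where the carrier's origin lies when fully home, same axes; x points roughly to the robot's right. Back stop bar: face at x = +60 mm, y -50 to +50. Side stop bar: inner face at y = +50 mm, x -45 to +60. Both 12 mm thick, 14 mm high; -x and -y sides open. Camera post, 20 mm thick, 262 mm high, at x = +60, y = +150 on a 70 x 60 x 12 mm foot.
- camera_head: fixed camera head above the home place, origin and axes as the station: white ring light 100 mm wide on the z axis, underside 85 mm above the bench, 20 mm thick; above it a 56 mm barrel to 222 mm, a boom 185 mm up runs to the post. An upright gripper at the lug of a carrier at home would hit it; a tool leaning back to -x by 35 to 50 degrees clears it.
- latch (a joint): angle (rad) of the flat steel latch arm on an upright pivot at station x = -67.5, y = +62 mm. 1.2: shut (end stop), arm along station -y, 1.5 mm behind the lug-side edge of a carrier at home. 0: fully open, 1.2 rad clockwise (from above) of that, pointing mostly to -x. Light friction holds it. Arm 12 mm wide, 3 to 15 mm above the bench, 50 mm long from the pivot.
- latch_pin (a point): top of the upright steel pin at the latch arm's outer end: 10 mm in diameter, 15 to 30 mm above the bench, 42 mm from the pivot; x points from the pivot out along the arm. Pushed sideways to swing the arm (counter-clockwise from above shuts it).
- flux_bottle: bystander: small upright blue plastic bottle 40 mm in diameter, 85 mm high; origin at the centre of its underside.
- parts_tray: bystander: low black compartment tray 90 x 60 x 22 mm; origin at the centre of its underside.
- screwdriver: bystander: screwdriver 150 mm long lying on the bench; origin near its middle, x along it.
Things that resemble listed ones, but are neither listed nor needed, are in the scene too. There is more than one size of the carrier; the job needs the smallest.

How it is judged (in metres and radians):
On the way, in this order (a step that is already met when the one before it is completed fails the run):
1. the carrier sits home against both stops while the latch is still open (x of carrier in the frame of station between -0.0018 and 0.002 m and y of carrier in the frame of station between -0.0018 and 0.002 m and angle between the x axis of carrier and the x axis of station, either way round below 0.03 rad and height (world z) of carrier below 0.004 m and x of lug in the frame of station below -0.03 m and value of joint latch below 0.9 rad), for 0.2 s.
2. the latch is shut behind the carrier (value of joint latch above 1.14 rad), for 0.2 s.
At the end, for the whole second after the job is handed in: The carrier lies flat on the bench, lug towards the open side, at rest, within 1.8 mm of both stop bars and square to them within 0.03 rad, and the latch is shut (joint above 1.14 rad) (x of carrier in the frame of station between -0.0018 and 0.002 m and y of carrier in the frame of station between -0.0018 and 0.002 m and angle between the x axis of carrier and the x axis of station, either way round below 0.03 rad and height (world z) of carrier below 0.004 m and x of lug in the frame of station below -0.03 m and value of joint latch above 1.14 rad and linear speed of carrier below 0.01 m/s); the robot touches nothing.
It fails at once if the carrier is lifted more than 12 mm or tipped by more than 0.12 rad (height (world z) of carrier above 0.012 m or angle between carrier's own z axis and vertical above 0.12 rad).
It fails at once if the carrier is pressed against the station with more than 25 N (contact force between carrier and station above 25 N).
It fails at once if the camera head is struck (more than 3 N) (contact force between camera_head and anything else above 3 N).
It fails at once if the bottle, parts tray or screwdriver is moved more than 15 mm (distance of any of flux_bottle, parts_tray, screwdriver from where it was at the start of the episode above 0.015 m).
It also fails if it takes over 64 s, if anything falls off the work surface, if the arm or the gripper's body presses on something with over 40 N, if the wrist force passes 120 N, or if a joint passes its speed limit or range.

## Working session

There is one attempt and no reset: what is moved stays moved. The work goes in short steps, Python scripts to look and compute and a shell command to move; the robot and the scene stay as the last step left them, time stands still between calls to the robot, and variables do not carry over. Pictures are saved under pics/ and viewed, and the job is handed in when it is done.

```bash
mkdir -p pics; python3 - <<'E'
from workcell import *
import cv2
print(read_state(), pinch_z)
for n in ("scene","top"):
    c=read_camera(n); print(n,c["intrinsics"],c["R"],c["t"])
    cv2.imwrite(f"pics/{n}0.png",cv2.resize(c["color"][:,:,::-1],(800,600),interpolation=cv2.INTER_CUBIC))
    cv2.imwrite(f"pics/{n}0_raw.png",c["color"][:,:,::-1])
E
```

```text
{'time': 0.0, 'joint_positions': array([-1.04138692e+00,  3.85570211e-01,  6.64191179e-03, -4.88363723e-04,
       -1.19397834e+00, -2.58612191e-01]), 'qd': array([ 0.00088423, -0.00062963,  0.00067224, -0.00014978, -0.00061661,
        0.00210875]), 'effort': array([ 6.25689154e-04, -3.90670681e+01,  1.87411988e+01,  4.21986580e+00,
        1.10381073e-02, -2.11867173e-04]), 'tcp_pos': array([ 167.05567435, -601.64996735,  221.4592193 ]), 'ee_rot': array([-1.95504110e-04, -1.34895938e-01,  9.90859183e-01,  1.06143388e-03]), 'ft_force': array([-0.59185291, -0.28222214, -0.50099336]), 'torque': array([ 0.00057708, -0.01522715, -0.02810006]), 'gripper_width': 0.9968360690998497} 18.700000000000003
scene [[373.71025181   0.         254.33933923]
 [  0.         373.71025181 190.41835026]
 [  0.           0.           1.        ]] [[-0.08519376  0.99635954 -0.00311294]
 [ 0.54050703  0.043591   -0.84020948]
 [-0.83701504 -0.07326317 -0.54225302]] [ 144.44423731 -237.81160083 1417.60820335]
top [[448.67540566   0.         252.60380278]
 [  0.         448.67540566 198.11343647]
 [  0.           0.           1.        ]] [[-0.02622645 -0.99958194 -0.01217072]
 [-0.98363523  0.02797517 -0.17798633]
 [ 0.1782524   0.0073036  -0.98395769]] [-74.97225149 579.16681473 963.49464186]
```

View pics/scene0.png

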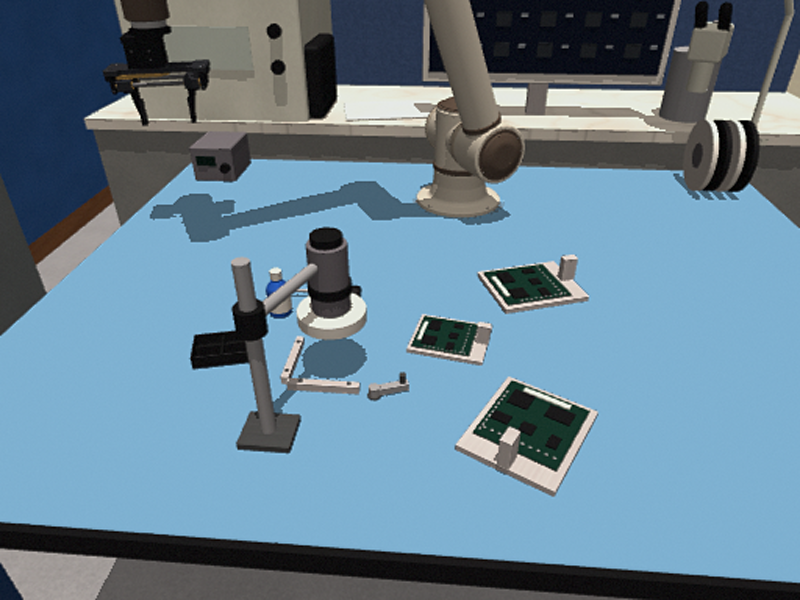

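View pics/top0.png

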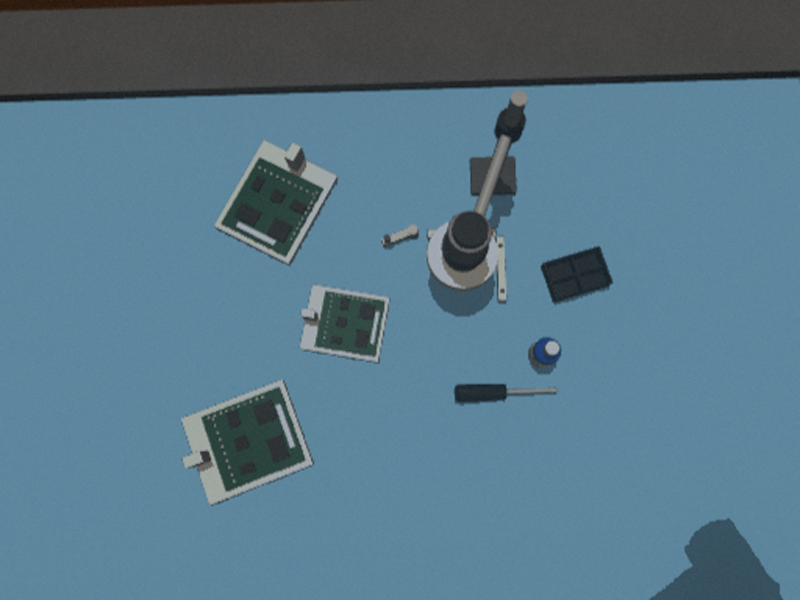

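```bash
python3 - <<'E'
import cv2
t=cv2.imread("pics/top0_raw.png"); s=cv2.imread("pics/scene0_raw.png")
def crop(im,x,y,w,h,k,n):
    cv2.imwrite(n,cv2.resize(im[y:y+h,x:x+w],None,fx=k,fy=k,interpolation=cv2.INTER_CUBIC))
crop(t,185,175,70,65,9,"pics/c1.png")
crop(t,235,125,100,75,8,"pics/c2.png")
crop(s,165,200,160,70,5,"pics/c3.png")
E
```

```text
(no output)
```

View pics/c1.png

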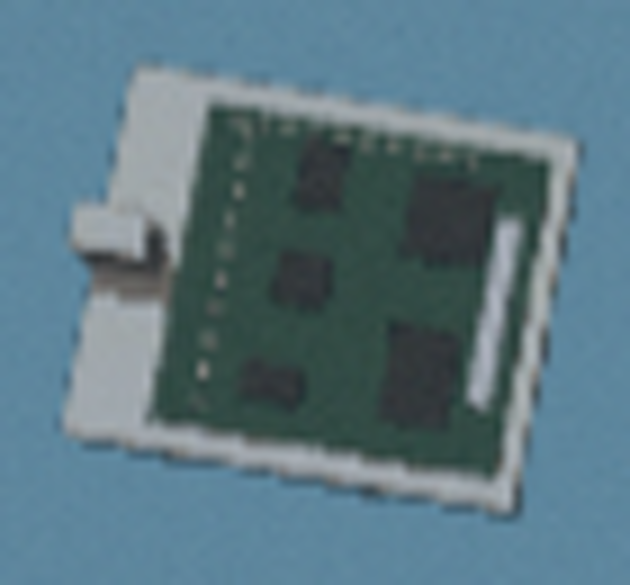

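View pics/c2.png

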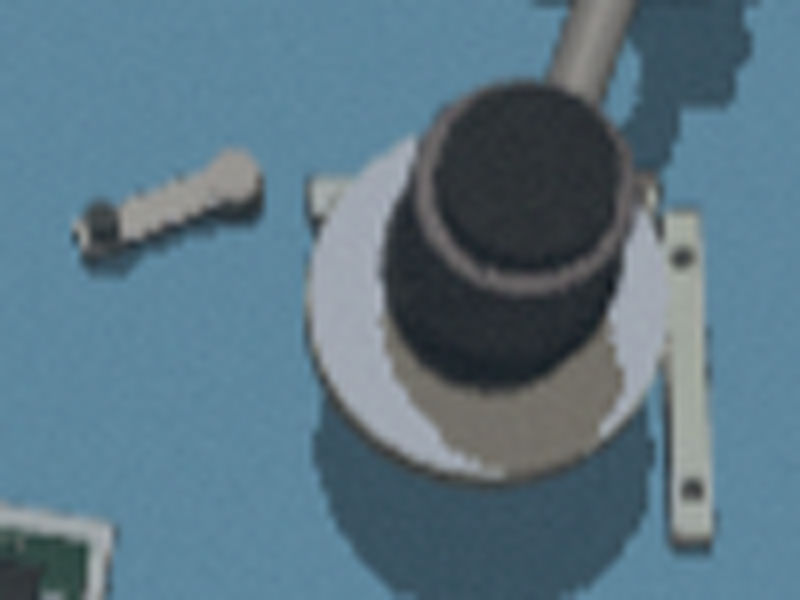

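View pics/c3.png

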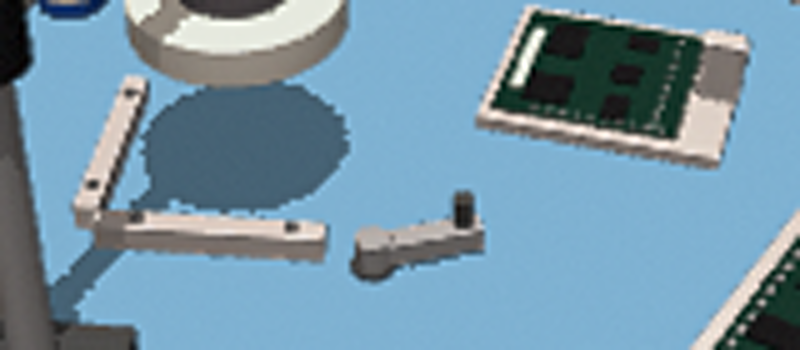

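```bash
cat > h.py <<'E'
import numpy as np
from scipy.optimize import least_squares
CAM={"scene":(np.array([[373.71025181,0,254.33933923],[0,373.71025181,190.41835026],[0,0,1]]),np.array([[-0.08519376,0.99635954,-0.00311294],[0.54050703,0.043591,-0.84020948],[-0.83701504,-0.07326317,-0.54225302]]),np.array([144.44423731,-237.81160083,1417.60820335])),
"top":(np.array([[448.67540566,0,252.60380278],[0,448.67540566,198.11343647],[0,0,1]]),np.array([[-0.02622645,-0.99958194,-0.01217072],[-0.98363523,0.02797517,-0.17798633],[0.1782524,0.0073036,-0.98395769]]),np.array([-74.97225149,579.16681473,963.49464186]))}
def proj(c,X):
    K,R,t=CAM[c]; p=K@(R@np.asarray(X,float)+t); return p[:2]/p[2]
def unproj(c,uv,z):
    K,R,t=CAM[c]; d=R.T@np.linalg.solve(K,[uv[0],uv[1],1]); o=-R.T@t; return o+d*(z-o[2])/d[2]
def full(x,y,th,p): 
    c,s=np.cos(th),np.sin(th); return np.array([x+c*p[0]-s*p[1],y+s*p[0]+c*p[1],p[2]])
def raw(u,v,k,x0,y0): return np.array([(u+.5)/k-.5+x0,(v+.5)/k-.5+y0])
def fit(obs,g):
    # obs: list (cam, uv raw, local pt)
    f=lambda q: np.concatenate([proj(c,full(q[0]*100,q[1]*100,q[2],p))-uv for c,uv,p in obs])
    r=least_squares(f,[g[0]/100,g[1]/100,g[2]],loss="soft_l1")
    return np.array([r.x[0]*100,r.x[1]*100,r.x[2]]),f(r.x).reshape(-1,2)
E
python3 - <<'E'
from h import *
a=lambda u,v:raw(u,v,9,185,175); b=lambda u,v:raw(u,v,8,235,125); s=lambda u,v:raw(u,v,5,165,200)
np.set_printoptions(precision=3,suppress=True)
car=[("top",a(138,66),(-60,50,8)),("top",a(580,142),(60,50,8)),("top",a(518,503),(60,-50,8)),("top",a(66,430),(-60,-50,8))]
cs=[("scene",s(530,8),(60,-50,8)),("scene",s(478,120),(60,50,8)),("scene",s(718,160),(-60,50,8))]
st=[("top",b(668,210),(60,50,14)),("top",b(700,210),(72,50,14)),("top",b(712,540),(72,-50,14)),("top",b(672,540),(60,-50,14)),("top",b(310,178),(-45,62,14)),("top",b(315,212),(-45,50,14))]
ss=[("scene",s(125,76),(72,-50,14)),("scene",s(148,80),(60,-50,14)),("scene",s(76,205),(72,50,14)),("scene",s(327,226),(-45,50,14)),("scene",s(325,240),(-45,62,14))]
for n,o in (("car",car),("cs",car+cs),("cscene",cs),("st",st),("both",st+ss),("ss",ss)):
    q,r=fit(o,(520,0,-1.6)); print(n,q,r.tolist() if 0 else np.abs(r).max(1))
print("lugtop",unproj("top",a(108,230),42))
print("pivot",unproj("top",b(238,170),15),"pin",unproj("top",b(102,218),30),unproj("scene",s(464,195),30))
E
```

```text
car [567.9   -14.826  -1.765] [0.401 0.675 0.718 0.326]
cs [568.452 -13.467  -1.761] [0.858 1.001 0.454 0.732 1.78  1.262 0.32 ]
cscene [570.165 -10.421  -1.779] [0.253 0.406 0.563]
st [ 645.156 -187.208   -1.595] [0.569 0.465 0.221 0.102 0.455 0.429]
both [ 645.065 -185.871   -1.59 ] [1.25  0.218 0.231 0.348 0.557 1.105 0.293 0.779 1.474 0.72  1.186]
ss [ 645.754 -184.015   -1.579] [0.101 0.441 0.614 0.566 0.214]
lugtop [577.627  37.476  42.   ]
pivot [ 709.945 -121.863   15.   ] pin [691.931 -81.056  30.   ] [690.723 -79.004  30.   ]
```

```bash
cat >> h.py <<'E'
from scipy.spatial.transform import Rotation as Ro
def target(yaw,L,sgn):
    h=np.array([np.cos(yaw),np.sin(yaw),0]); z=np.sin(L)*h-np.cos(L)*np.array([0,0,1])
    y=sgn*np.array([-np.sin(yaw),np.cos(yaw),0]); return Ro.from_matrix(np.c_[np.cross(y,z),y,z]),z
def rq(q): return Ro.from_quat([q[1],q[2],q[3],q[0]])
def plan(yaw,L,sgn,grasp,back):
    from workcell import read_state
    s=read_state(); R,z=target(yaw,L,sgn)
    tcp=np.array(grasp)+z*(18.7-back)
    rv=(R*rq(s["ee_rot"]).inv()).as_rotvec()
    print("tcp",tcp.round(1),"now",s["tcp_pos"].round(1),"xyz",((tcp-s["tcp_pos"])/400).round(4),"dr",(rv/np.pi).round(4),"deg",np.degrees(np.linalg.norm(rv)).round(2),"F",s["ft_force"].round(1),"q",s["joint_positions"].round(2),"g",round(s["gripper_width"],3),"t",s["time"])
E
python3 - <<'E'
from h import *
r=lambda u,v:(u*.64,v*.64)
for n,p,z in (("LLlug",(197,458),50),("LLc",(312,463),10),("LLc2",(283,382),10),("ULlug",(295,155),50),("UL right",(337,178),10),("ULlow",(290,262),10),("driver",(455,393),10),("bottle",(550,345),80)): print(n,unproj("top",r(*p),z).round())
for sg in (1,-1): plan(-1.765,np.radians(42),sg,(578.5,38.5,33),100)
E
```

```text
LLlug [374. 192.  50.]
LLc [361.  36.  10.]
LLc2 [480.  78.  10.]
ULlug [819.  54.  50.]
UL right [796.  -6.  10.]
ULlow [663.  68.  10.]
driver [ 457. -176.   10.]
bottle [ 516. -305.   80.]
tcp [589.   91.9  93.4] now [ 167.1 -601.7  221.6] xyz [ 1.0549  1.734  -0.3204] dr [-0.1888 -0.2028 -0.6144] deg 121.31 F [-0.2 -0.7 -0.1] q [-1.04  0.39  0.01 -0.   -1.19 -0.26] g 0.999 t 0.1
tcp [589.   91.9  93.4] now [ 167.1 -601.7  221.6] xyz [ 1.0549  1.734  -0.3204] dr [-0.1803  0.1662  0.3357] deg 74.83 F [-0.2 -0.7 -0.1] q [-1.04  0.39  0.01 -0.   -1.19 -0.26] g 0.999 t 0.1
```

```bash
python3 -m crank '[{"xyz":[0.1,0.1,0.12],"dr":[0,0,0.05]},{"xyz":[0.2,0.3,0.2],"dr":[-0.03,0.03,0.08]},{"xyz":[0.5,0.85,0.2],"dr":[-0.09,0.08,0.17]},{"xyz":[0.5,0.85,0.2],"dr":[-0.09,0.08,0.17]},{"xyz":[0.5,0.85,0.2],"dr":[-0.09,0.08,0.17]},{"xyz":[0.5,0.85,0.2],"dr":[-0.09,0.08,0.17]},{"xyz":[0.5,0.85,0.2],"dr":[-0.09,0.08,0.17]},{"xyz":[0.5,0.85,0.2],"dr":[-0.09,0.08,0.17]},{"xyz":[0.5,0.85,0.2],"dr":[-0.09,0.08,0.17]}]' 0 12; python3 - <<'E'
from h import *
plan(-1.765,np.radians(42),-1,(578.5,38.5,33),100)
E
```

```text
time: 1.23
tcp_pos: [366.8, -262.2, 302.2]
ee_rot: [-0.141, -0.388, 0.903, -0.121]
ft_force: [-0.2, 0.1, -0.3]
gripper_width: 0.502
tcp [589.   91.9  93.4] now [ 366.8 -262.2  302.2] xyz [ 0.5555  0.8852 -0.5219] dr [-0.092  0.085  0.165] deg 37.28 F [-0.2  0.1 -0.3] q [-0.03  0.03 -0.43  0.35 -1.29 -0.86] g 0.502 t 1.225
```

```bash
python3 -m crank '[{"xyz":[0.14,0.22,0],"dr":[-0.02,0.02,0.04]},{"xyz":[0.28,0.44,0],"dr":[-0.05,0.05,0.09]},{"xyz":[0.555,0.885,-0.1],"dr":[-0.092,0.085,0.165]},{"xyz":[0.555,0.885,-0.1],"dr":[-0.092,0.085,0.165]},{"xyz":[0.555,0.885,-0.1],"dr":[-0.092,0.085,0.165]},{"xyz":[0.555,0.885,-0.1],"dr":[-0.092,0.085,0.165]},{"xyz":[0.555,0.885,-0.3],"dr":[-0.092,0.085,0.165]},{"xyz":[0.555,0.885,-0.45],"dr":[-0.092,0.085,0.165]},{"xyz":[0.555,0.885,-0.52],"dr":[-0.092,0.085,0.165]},{"xyz":[0.555,0.885,-0.52],"dr":[-0.092,0.085,0.165]},{"xyz":[0.555,0.885,-0.52],"dr":[-0.092,0.085,0.165]}]'; python3 - <<'E'
from h import *
from workcell import *
import cv2
plan(-1.765,np.radians(42),-1,(578.5,38.5,33),0)
for n in ("scene","top"):
    c=read_camera(n); cv2.imwrite(f"pics/{n}1.png",cv2.resize(c["color"][100:300,150:400,::-1] if n=="scene" else c["color"][120:280,100:300,::-1],None,fx=3,fy=3,interpolation=cv2.INTER_CUBIC))
E
```

```text
time: 2.6
tcp_pos: [590.4, 91.1, 96.4]
ee_rot: [-0.276, -0.593, 0.722, -0.228]
ft_force: [0.4, 0.4, 1.0]
gripper_width: 0.502
tcp [576.1  26.2  19.1] now [590.4  91.1  96.4] xyz [-0.0357 -0.1622 -0.1933] dr [-0.0002  0.001   0.0002] deg 0.18 F [0.4 0.4 1. ] q [ 0.64  0.67 -0.2   0.48 -1.31 -1.11] g 0.502 t 2.6
```

View pics/scene1.png

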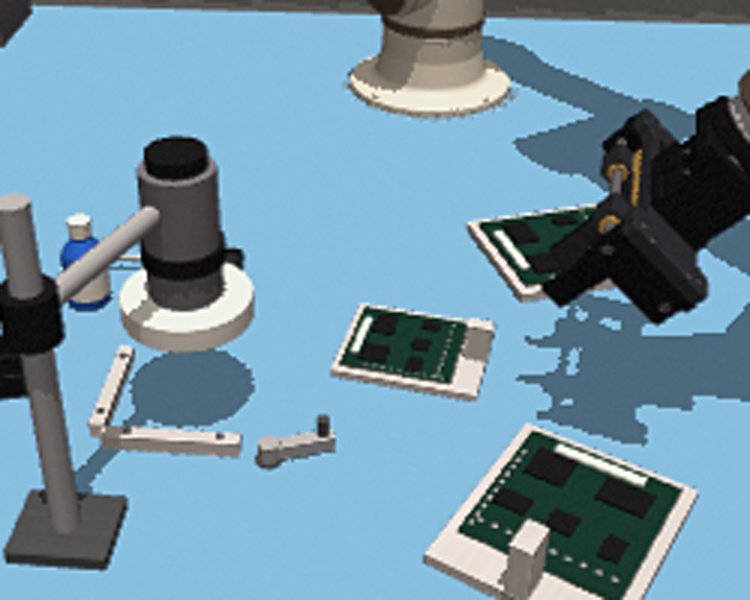

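View pics/top1.png

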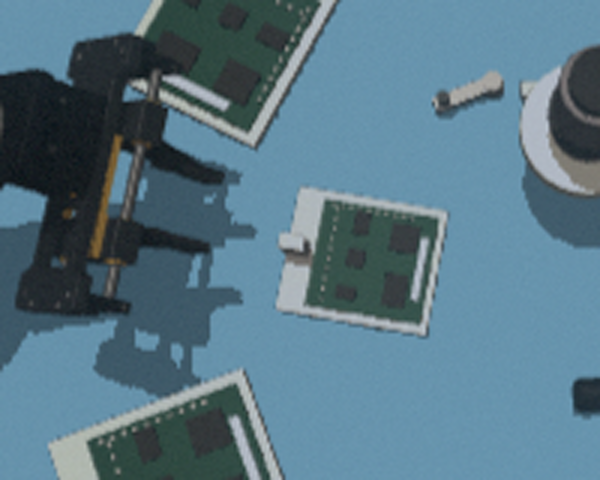

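```bash
python3 - <<'E'
from h import *
p=[unproj("top",raw(u,v,3,100,120),98) for u,v in((224,180),(208,245))]
print(p,(p[0]+p[1])/2)
E
python3 -m crank '[{"xyz":[-0.018,-0.08,-0.095],"dr":[0,0,0]},{"xyz":[-0.03,-0.13,-0.155],"dr":[0,0,0]},{"xyz":[-0.03,-0.13,-0.155],"dr":[0,0,0]},{"xyz":[-0.03,-0.13,-0.155],"dr":[0,0,0]}]'; python3 - <<'E'
from h import *
from workcell import *
import cv2
plan(-1.765,np.radians(42),-1,(578.5,38.5,33),0)
for n in ("scene","top"):
    c=read_camera(n); cv2.imwrite(f"pics/{n}2.png",cv2.resize(c["color"][170:260,220:360,::-1] if n=="scene" else c["color"][160:250,130:260,::-1],None,fx=5,fy=5,interpolation=cv2.INTER_CUBIC))
E
```

```text
[array([614.13514973,  78.21574113,  98.        ]), array([566.54797723,  89.51804149,  98.        ])] [590.34156348  83.86689131  98.        ]
time: 3.2
tcp_pos: [579.0, 41.0, 34.7]
ee_rot: [-0.274, -0.593, 0.722, -0.228]
ft_force: [0.0, -0.8, 0.1]
gripper_width: 0.501
tcp [576.1  26.2  19.1] now [579.   41.   34.7] xyz [-0.0074 -0.0369 -0.0391] dr [-0.0008  0.0017 -0.0004] deg 0.34 F [ 0.  -0.8  0.1] q [ 0.58  0.71 -0.35  0.56 -1.13 -1.18] g 0.501 t 3.2
```

View pics/scene2.png

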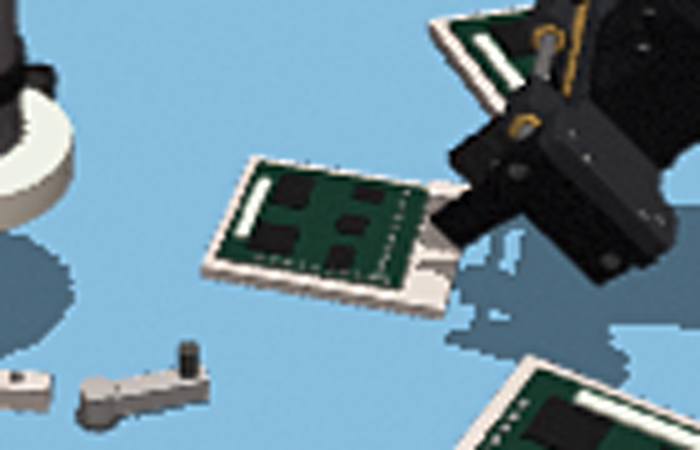

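View pics/top2.png

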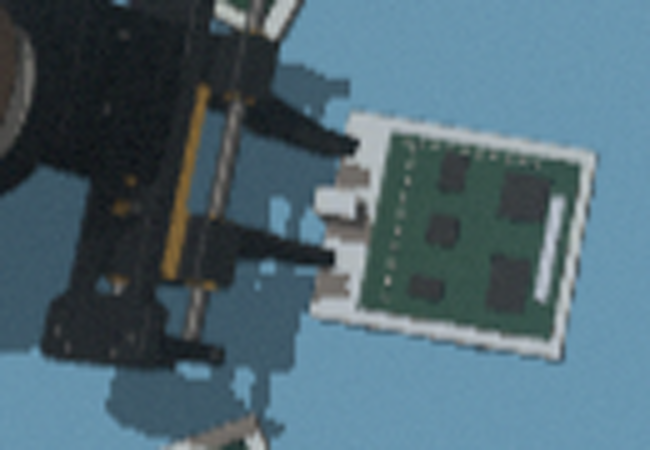

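```bash
python3 -m crank '[{"xyz":[-0.004,-0.018,-0.02],"dr":[0,0,0]},{"xyz":[-0.0075,-0.036,-0.0385],"dr":[0,0,0]},{"xyz":[-0.0075,-0.036,-0.0385],"dr":[0,0,0]}]' && python3 -m crank '[{"xyz":[0,0,0],"dr":[0,0,0]},{"xyz":[0,0,0],"dr":[0,0,0]},{"xyz":[0,0,0],"dr":[0,0,0]},{"xyz":[0,0,0],"dr":[0,0,0]},{"xyz":[0,0,0],"dr":[0,0,0]},{"xyz":[0,0,0],"dr":[0,0,0]}]' 1 15; python3 - <<'E'
from h import *
from workcell import *
import cv2
plan(-1.765,np.radians(42),-1,(578.5,38.5,33),0)
for n in ("scene","top"):
    c=read_camera(n); cv2.imwrite(f"pics/{n}3.png",cv2.resize(c["color"][170:260,220:360,::-1] if n=="scene" else c["color"][160:250,130:260,::-1],None,fx=5,fy=5,interpolation=cv2.INTER_CUBIC))
E
```

```text
time: 3.68
tcp_pos: [573.2, 24.3, 16.4]
ee_rot: [-0.278, -0.593, 0.721, -0.227]
ft_force: [-0.1, 0.5, 0.7]
gripper_width: 0.498
time: 4.42
tcp_pos: [574.5, 25.6, 17.2]
ee_rot: [-0.276, -0.593, 0.721, -0.228]
ft_force: [1.3, -0.4, -1.1]
gripper_width: 0.136
tcp [576.1  26.2  19.1] now [574.5  25.6  17.2] xyz [0.0039 0.0014 0.0047] dr [-0.0002  0.0004 -0.0003] deg 0.1 F [ 1.3 -0.4 -1.1] q [ 0.56  0.72 -0.39  0.58 -1.09 -1.2 ] g 0.136 t 4.425
```

View pics/scene3.png

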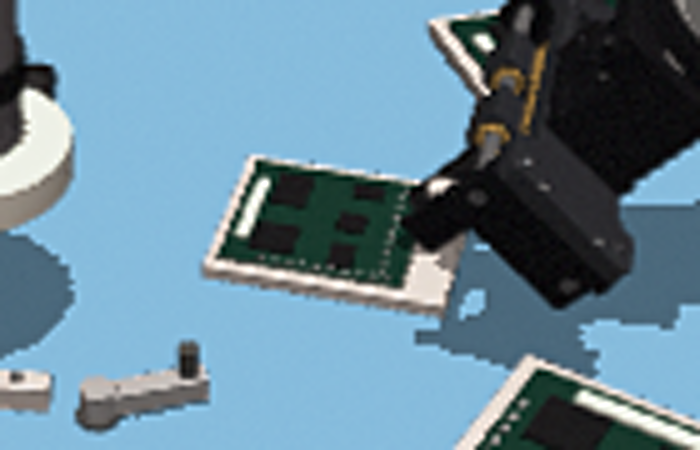

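View pics/top3.png

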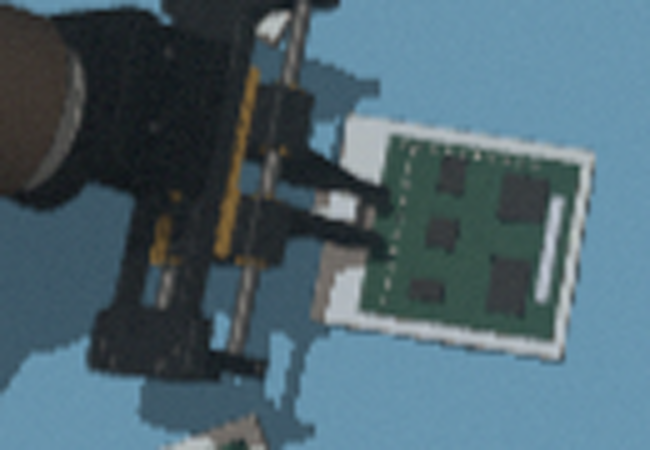

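```bash
cat >> h.py <<'E'
def goto(local,S=(645.3,-185.8,-1.588),C=(568.5,-13.0,-1.764),T=(574.5,25.6)):
    d=np.subtract(T,C[:2]); dth=S[2]-C[2]
    c,s=np.cos(dth),np.sin(dth); p=np.array([c*d[0]-s*d[1],s*d[0]+c*d[1]])
    o=full(*S,(local[0],local[1],0))[:2]
    return o+p
E
python3 - <<'E'
from h import *
for l in ((-10,-15),(-3,-12),(0,0)): print(l,goto(l),(goto(l)-[574.5,25.6])/400)
E
```

```text
(-10, -15) [ 629.62297838 -136.48917594] [ 0.13780745 -0.40522294]
(-3, -12) [ 632.50211467 -143.53974856] [ 0.14500529 -0.42284937]
(0, 0) [ 644.44873044 -146.74573851] [ 0.17487183 -0.43086435]
```

```bash
python3 -m crank '[{"xyz":[0.007,-0.02,0],"dr":[0,0,0.004]},{"xyz":[0.018,-0.055,0],"dr":[0,0,0.01]},{"xyz":[0.032,-0.095,0],"dr":[0,0,0.018]},{"xyz":[0.048,-0.14,0],"dr":[0,0,0.027]},{"xyz":[0.063,-0.185,0],"dr":[0,0,0.036]},{"xyz":[0.078,-0.23,0],"dr":[0,0,0.045]},{"xyz":[0.093,-0.275,0],"dr":[0,0,0.053]},{"xyz":[0.108,-0.32,0],"dr":[0,0,0.056]},{"xyz":[0.12,-0.355,0],"dr":[0,0,0.056]},{"xyz":[0.128,-0.38,0],"dr":[0,0,0.056]},{"xyz":[0.132,-0.39,0],"dr":[0,0,0.056]},{"xyz":[0.132,-0.39,0],"dr":[0,0,0.056]}]'; python3 - <<'E'
from h import *
from workcell import *
import cv2
plan(-1.588,np.radians(42),-1,(578.5,38.5,33),0)
for n in ("scene","top"):
    c=read_camera(n); cv2.imwrite(f"pics/{n}4r.png",c["color"][:,:,::-1]); cv2.imwrite(f"pics/{n}4.png",cv2.resize(c["color"][180:270,170:310,::-1] if n=="scene" else c["color"][110:210,200:340,::-1],None,fx=5,fy=5,interpolation=cv2.INTER_CUBIC))
E
```

```text
time: 6.02
tcp_pos: [626.9, -131.2, 17.3]
ee_rot: [-0.256, -0.654, 0.666, -0.251]
ft_force: [0.3, -1.7, 1.3]
gripper_width: 0.136
tcp [578.3  26.   19.1] now [ 626.9 -131.2   17.3] xyz [-0.1214  0.3931  0.0046] dr [0.0002 0.0001 0.0005] deg 0.1 F [ 0.3 -1.7  1.3] q [ 0.26  0.69 -0.53  0.99 -0.88 -1.13] g 0.136 t 6.025
```

View pics/scene4.png

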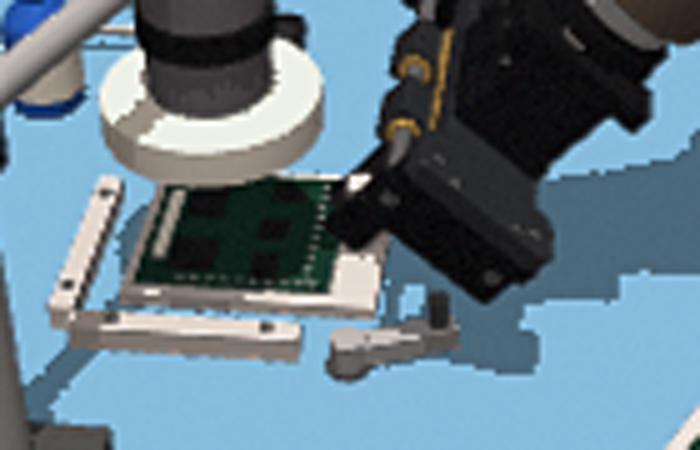

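View pics/top4.png

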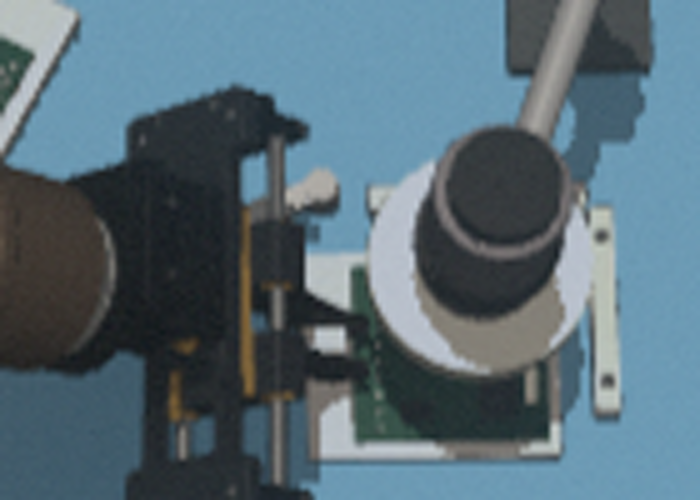

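```bash
python3 -m crank '[{"xyz":[0.008,-0.007,0],"dr":[0,0,0]},{"xyz":[0.016,-0.015,0],"dr":[0,0,0]},{"xyz":[0.024,-0.022,0],"dr":[0,0,0]},{"xyz":[0.032,-0.028,0],"dr":[0,0,0]},{"xyz":[0.032,-0.028,0],"dr":[0,0,0]},{"xyz":[0.032,-0.028,0],"dr":[0,0,0]}]'; python3 - <<'E'
from h import *
from workcell import *
import cv2
plan(-1.588,np.radians(42),-1,(578.5,38.5,33),0)
for n in ("scene","top"):
    c=read_camera(n); cv2.imwrite(f"pics/{n}5r.png",c["color"][:,:,::-1]); cv2.imwrite(f"pics/{n}5.png",cv2.resize(c["color"][210:260,170:260,::-1] if n=="scene" else c["color"][130:205,255:335,::-1],None,fx=8,fy=8,interpolation=cv2.INTER_CUBIC))
E
```

```text
time: 6.88
tcp_pos: [640.2, -142.1, 17.3]
ee_rot: [-0.255, -0.654, 0.666, -0.251]
ft_force: [0.9, -1.5, 2.5]
gripper_width: 0.14
tcp [578.3  26.   19.1] now [ 640.2 -142.1   17.3] xyz [-0.1548  0.4202  0.0046] dr [-0.0001  0.0004  0.0002] deg 0.08 F [ 0.9 -1.5  2.5] q [ 0.23  0.7  -0.5   1.   -0.88 -1.11] g 0.14 t 6.875
```

View pics/scene5.png

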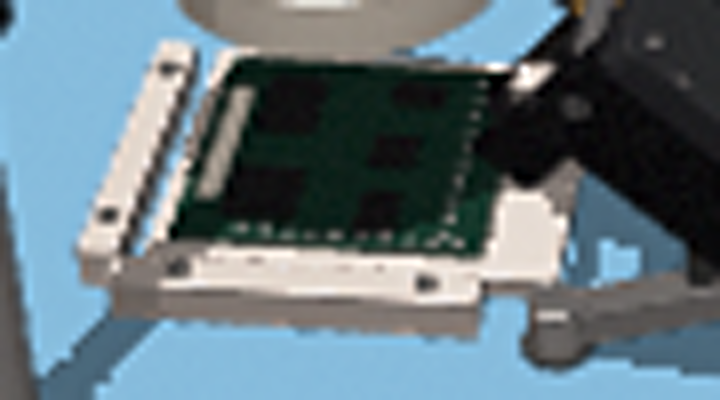

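View pics/top5.png

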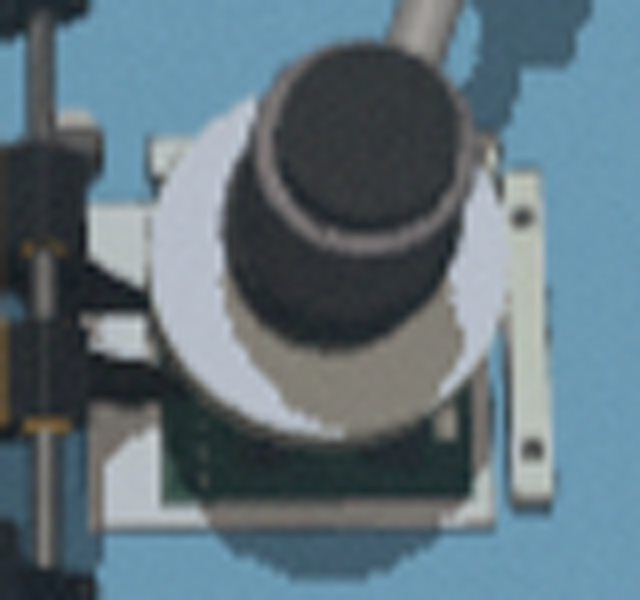

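```bash
python3 -m crank '[{"xyz":[0.003,-0.003,0],"dr":[0,0,0]},{"xyz":[0.006,-0.006,0],"dr":[0,0,0]},{"xyz":[0.006,-0.006,0],"dr":[0,0,0]}]';python3 -m crank '[{"xyz":[0,-0.0015,0],"dr":[0,0,0]},{"xyz":[0,-0.0015,0],"dr":[0,0,0]}]';python3 -m crank '[{"xyz":[0,-0.0015,0],"dr":[0,0,0]},{"xyz":[0,-0.0015,0],"dr":[0,0,0]}]'
```

```text
time: 7.35
tcp_pos: [642.2, -144.1, 17.2]
ee_rot: [-0.255, -0.654, 0.666, -0.251]
ft_force: [-2.7, 2.6, 3.9]
gripper_width: 0.14
time: 7.6
tcp_pos: [642.5, -144.5, 17.2]
ee_rot: [-0.255, -0.654, 0.666, -0.251]
ft_force: [-1.9, 3.8, 5.5]
gripper_width: 0.135
time: 7.85
tcp_pos: [642.7, -145.0, 17.2]
ee_rot: [-0.255, -0.654, 0.666, -0.251]
ft_force: [-1.8, 4.0, 4.5]
gripper_width: 0.136
```

```bash
cat > look.py <<'E'
import sys,cv2
from workcell import *
i=sys.argv[1]
for n in ("scene","top"):
    c=read_camera(n); cv2.imwrite(f"pics/{n}{i}r.png",c["color"][:,:,::-1]); cv2.imwrite(f"pics/{n}{i}.png",cv2.resize(c["color"][210:260,170:260,::-1] if n=="scene" else c["color"][130:205,255:335,::-1],None,fx=8,fy=8,interpolation=cv2.INTER_CUBIC))
s=read_state();print(s["ft_force"].round(1),s["tcp_pos"].round(1))
E
python3 look.py 6
```

```text
[-0.9  4.5  5. ] [ 642.7 -145.    17.2]
```

View pics/scene6.png

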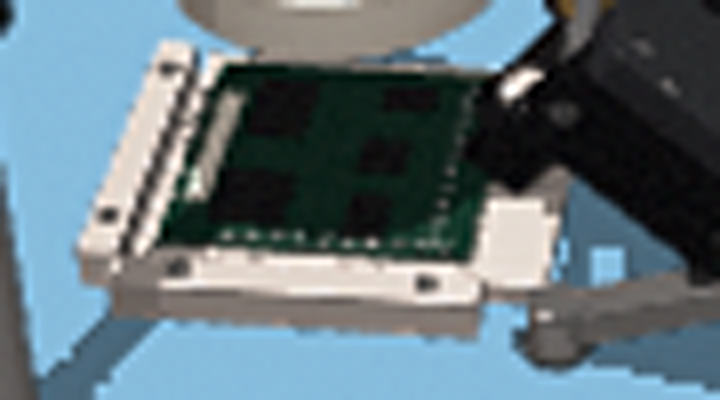

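View pics/top6.png

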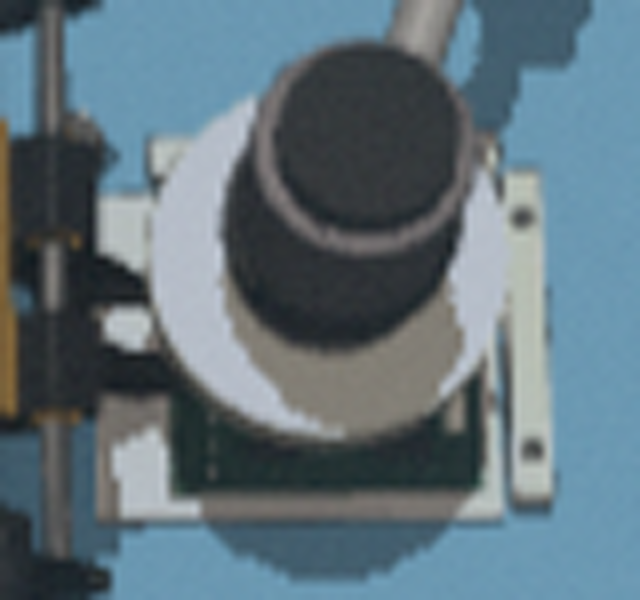

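```bash
python3 -m crank '[{"xyz":[0,0,0.001],"dr":[0,0,0]},{"xyz":[0,0,0.001],"dr":[0,0,0]}]';for i in 1; do :; done; python3 -m crank '[{"xyz":[0,-0.002,0],"dr":[0,0,0]},{"xyz":[0,-0.002,0],"dr":[0,0,0]}]';python3 -m crank '[{"xyz":[0,-0.002,0],"dr":[0,0,0]},{"xyz":[0,-0.002,0],"dr":[0,0,0]}]'
```

```text
time: 8.2
tcp_pos: [642.6, -145.2, 17.3]
ee_rot: [-0.255, -0.654, 0.666, -0.251]
ft_force: [0.8, 3.6, 2.2]
gripper_width: 0.138
time: 8.45
tcp_pos: [642.3, -146.3, 17.2]
ee_rot: [-0.255, -0.654, 0.666, -0.251]
ft_force: [1.8, 1.0, 0.6]
gripper_width: 0.135
time: 8.7
tcp_pos: [642.1, -147.2, 17.3]
ee_rot: [-0.255, -0.654, 0.666, -0.251]
ft_force: [0.8, 1.3, -0.6]
gripper_width: 0.133
```

```bash
python3 -m crank '[{"xyz":[0,-0.002,0],"dr":[0,0,0]},{"xyz":[0,-0.002,0],"dr":[0,0,0]}]';python3 -m crank '[{"xyz":[0,-0.0015,0],"dr":[0,0,0]},{"xyz":[0,-0.0015,0],"dr":[0,0,0]}]'; python3 look.py 7
```

```text
time: 8.95
tcp_pos: [642.1, -147.2, 17.3]
ee_rot: [-0.255, -0.655, 0.666, -0.251]
ft_force: [-0.2, 3.7, 1.6]
gripper_width: 0.133
time: 9.2
tcp_pos: [642.1, -147.2, 17.3]
ee_rot: [-0.255, -0.655, 0.666, -0.251]
ft_force: [-2.1, 8.2, 3.1]
gripper_width: 0.138
[-1.6  8.1  3.2] [ 642.1 -147.2   17.3]
```

View pics/scene7.png

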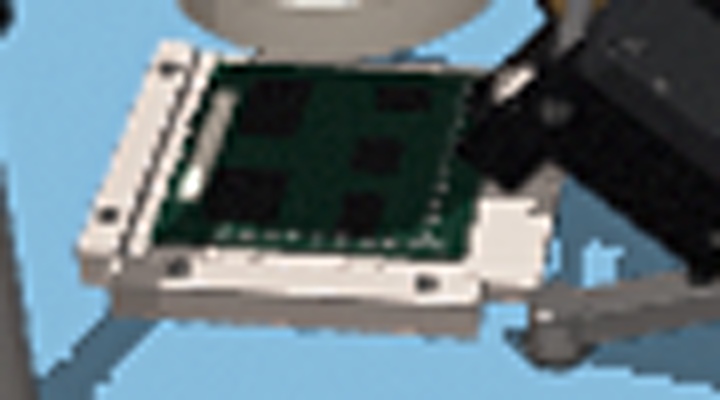

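View pics/top7.png

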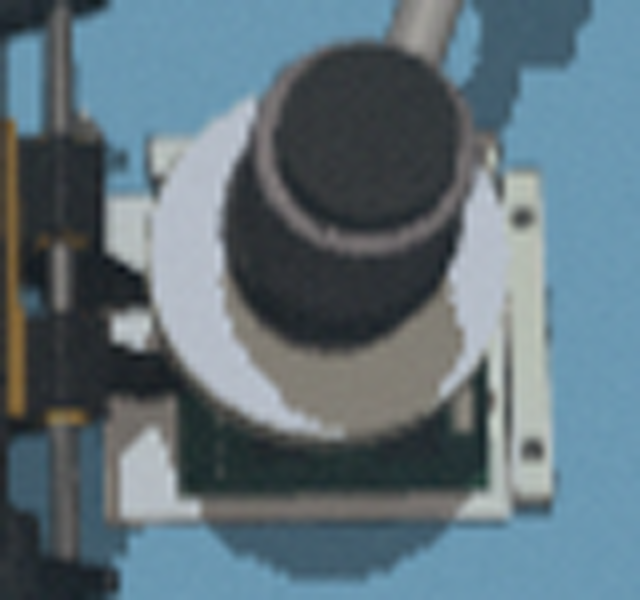

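```bash
python3 -m crank '[{"xyz":[0.002,0,0],"dr":[0,0,0]},{"xyz":[0.002,0,0],"dr":[0,0,0]}]';python3 -m crank '[{"xyz":[0.002,0,0],"dr":[0,0,0]},{"xyz":[0.002,0,0],"dr":[0,0,0]}]'
```

```text
time: 9.55
tcp_pos: [642.2, -147.2, 17.3]
ee_rot: [-0.255, -0.655, 0.666, -0.251]
ft_force: [-4.2, 9.2, 4.4]
gripper_width: 0.136
time: 9.8
tcp_pos: [642.4, -147.2, 17.3]
ee_rot: [-0.256, -0.655, 0.666, -0.251]
ft_force: [-7.3, 10.7, 4.7]
gripper_width: 0.136
```

```bash
python3 -m crank '[{"xyz":[0.002,0,0],"dr":[0,0,0]},{"xyz":[0.002,0,0],"dr":[0,0,0]}]'
```

```text
time: 10.05
tcp_pos: [642.7, -147.1, 17.3]
ee_rot: [-0.256, -0.655, 0.666, -0.251]
ft_force: [-7.9, 13.1, 6.3]
gripper_width: 0.143
```

```bash
python3 look.py 8; python3 - <<'E'
import cv2
t=cv2.imread("pics/top8r.png"); s=cv2.imread("pics/scene8r.png")
cv2.imwrite("pics/t8z.png",cv2.resize(t[172:202,262:330],None,fx=11,fy=11,interpolation=cv2.INTER_CUBIC))
cv2.imwrite("pics/s8z.png",cv2.resize(s[212:255,180:245],None,fx=12,fy=12,interpolation=cv2.INTER_CUBIC))
E
```

```text
[-8.2 12.8  6.9] [ 642.7 -147.1   17.3]
```

View pics/t8z.png

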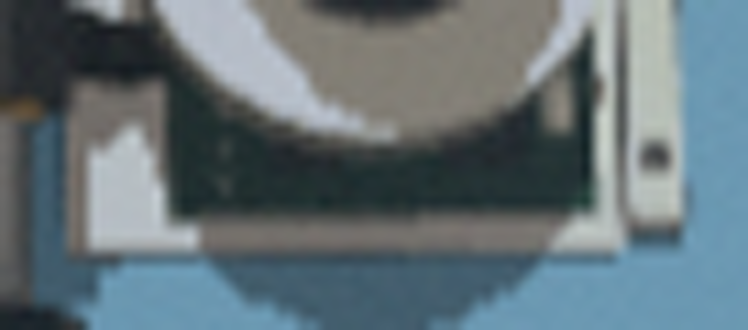

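View pics/s8z.png

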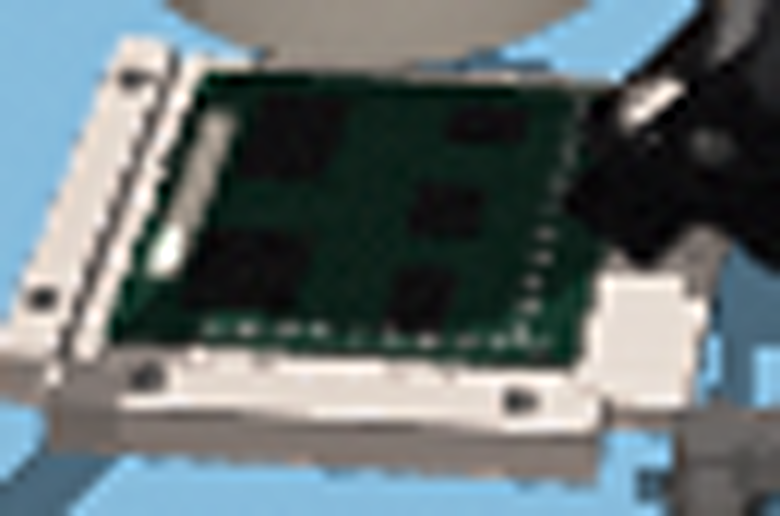

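```bash
python3 -m crank '[{"xyz":[0,0.004,0.0005],"dr":[0,0,0]},{"xyz":[0,0.007,0.0005],"dr":[0,0,0]},{"xyz":[0,0.007,0.0005],"dr":[0,0,0]}]';python3 -m crank '[{"xyz":[0.002,0,0],"dr":[0,0,0]},{"xyz":[0.002,0,0],"dr":[0,0,0]}]'
```

```text
time: 10.52
tcp_pos: [644.0, -146.2, 17.3]
ee_rot: [-0.256, -0.654, 0.666, -0.251]
ft_force: [-1.0, 0.1, -1.7]
gripper_width: 0.134
time: 10.78
tcp_pos: [645.5, -145.7, 17.4]
ee_rot: [-0.255, -0.654, 0.666, -0.251]
ft_force: [0.3, 0.2, -2.1]
gripper_width: 0.134
```

```bash
python3 -m crank '[{"xyz":[0.001,0,0],"dr":[0,0,0]},{"xyz":[0.001,0,0],"dr":[0,0,0]}]';python3 -m crank '[{"xyz":[0.0015,0,0],"dr":[0,0,0]},{"xyz":[0.0015,0,0],"dr":[0,0,0]}]'; python3 -m crank '[{"xyz":[0.0015,0,0],"dr":[0,0,0]},{"xyz":[0.0015,0,0],"dr":[0,0,0]}]'
```

```text
time: 11.02
tcp_pos: [645.9, -145.5, 17.6]
ee_rot: [-0.255, -0.654, 0.666, -0.251]
ft_force: [-0.2, -0.0, -1.4]
gripper_width: 0.134
time: 11.28
tcp_pos: [646.3, -145.5, 17.6]
ee_rot: [-0.255, -0.654, 0.666, -0.251]
ft_force: [-1.6, 0.2, -2.9]
gripper_width: 0.135
time: 11.52
tcp_pos: [646.3, -145.7, 17.6]
ee_rot: [-0.256, -0.654, 0.666, -0.251]
ft_force: [-3.0, 1.5, -2.4]
gripper_width: 0.141
```

```bash
python3 -m crank '[{"xyz":[0.001,0,0],"dr":[0,0,0]},{"xyz":[0.001,0,0],"dr":[0,0,0]}]';python3 -m crank '[{"xyz":[0,-0.002,0],"dr":[0,0,0]},{"xyz":[0,-0.002,0],"dr":[0,0,0]}]';python3 -m crank '[{"xyz":[0,-0.002,0],"dr":[0,0,0]},{"xyz":[0,-0.002,0],"dr":[0,0,0]}]'; python3 look.py 9; python3 - <<'E'
import cv2
t=cv2.imread("pics/top9r.png"); s=cv2.imread("pics/scene9r.png")
cv2.imwrite("pics/t9z.png",cv2.resize(t[172:202,262:330],None,fx=11,fy=11,interpolation=cv2.INTER_CUBIC))
cv2.imwrite("pics/s9z.png",cv2.resize(s[212:255,180:245],None,fx=12,fy=12,interpolation=cv2.INTER_CUBIC))
E
```

```text
time: 11.78
tcp_pos: [646.3, -145.7, 17.6]
ee_rot: [-0.256, -0.654, 0.666, -0.251]
ft_force: [-4.7, 3.1, -0.1]
gripper_width: 0.135
time: 12.02
tcp_pos: [646.3, -146.3, 17.4]
ee_rot: [-0.256, -0.654, 0.666, -0.251]
ft_force: [-5.0, 3.1, -0.8]
gripper_width: 0.138
time: 12.28
tcp_pos: [646.3, -146.9, 17.4]
ee_rot: [-0.256, -0.654, 0.666, -0.251]
ft_force: [-6.3, 5.0, 0.0]
gripper_width: 0.139
[-5.3  4.9  0.2] [ 646.3 -146.9   17.4]
```

View pics/t9z.png

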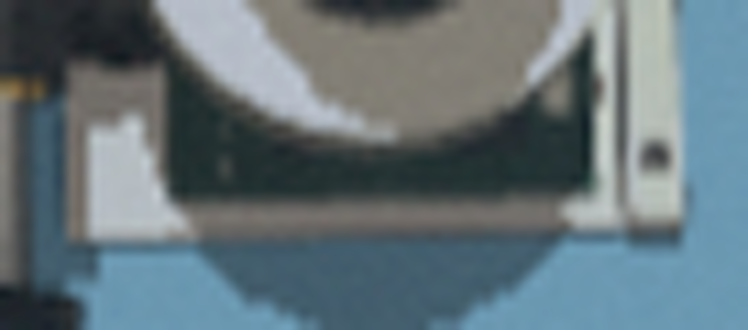

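View pics/s9z.png

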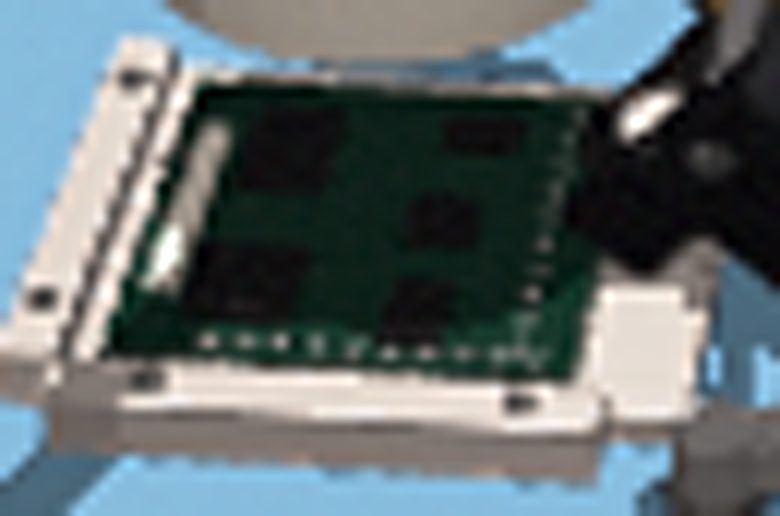

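```bash
python3 - <<'E'
from h import *
for th in (-1.60,-1.588,-1.575):
  a=proj("top",full(645,-187,th,(-60,-50,4)));b=proj("top",full(645,-187,th,(60,-50,4)));c=proj("top",full(645,-187,th,(60,50,14)));d=proj("top",full(645,-187,th,(60,-50,14)))
  print(th,(b-a)[1]/(b-a)[0],(d-c)[0]/(d-c)[1])
E
python3 -m crank '[{"xyz":[0,-0.002,0],"dr":[0,0,0]},{"xyz":[0,-0.002,0],"dr":[0,0,0]}]';python3 -m crank '[{"xyz":[0,-0.002,0],"dr":[0,0,0]},{"xyz":[0,-0.002,0],"dr":[0,0,0]}]'
```

```text
-1.6 0.0006165661044202384 0.02358945053121078
-1.588 -0.011157767535787537 0.03593907857988839
-1.575 -0.023921293665445747 0.049323647689382764
time: 12.62
tcp_pos: [646.3, -147.3, 17.4]
ee_rot: [-0.256, -0.655, 0.666, -0.251]
ft_force: [-7.3, 7.1, 0.9]
gripper_width: 0.132
time: 12.88
tcp_pos: [646.4, -147.3, 17.4]
ee_rot: [-0.255, -0.655, 0.666, -0.251]
ft_force: [-8.9, 10.7, 1.9]
gripper_width: 0.137
```

```bash
cat > yaw.py <<'E'
import sys,cv2
from h import *
from workcell import *
s=read_state(); z=rq(s["ee_rot"]).as_matrix()[:,2]; print("tool yaw",np.arctan2(z[1],z[0]).round(4),"lean",np.degrees(np.arccos(-z[2])).round(2))
ims=np.mean([read_camera("top")["color"].astype(float) for _ in range(4)],0)
def edges_down(im,cols,r0,r1):  # strongest gradient row per col
    pts=[]
    for c in cols:
        g=np.abs(np.diff(im[r0:r1,c].sum(-1))); k=int(g.argmax())
        if 0<k<len(g)-1:
            w=g[k-1:k+2]; pts.append((c,r0+k+.5+(w[2]-w[0])/w.sum()))
    return np.array(pts)
def line(p):
    a=cv2.fitLine(p.astype(np.float32),cv2.DIST_HUBER,0,.01,.01).ravel(); return a
g=lambda p,z:np.array([unproj("top",q,z)[:2] for q in p])
lo=edges_down(ims,list(range(272,281))+list(range(314,317)),187,197)
tr=np.transpose(ims,(1,0,2))
br=edges_down(tr,range(160,190),320,330)[:,::-1]
for n,p,zz in (("carrier -y edge",lo,0),("bar outer",br,14)):
    w=g(p,zz); l=line(w); print(n,l.round(4),"angle",np.arctan2(l[1],l[0]).round(4),"n",len(p), "res",np.abs((w-l[2:])@[-l[1],l[0]]).round(1))
E
python3 yaw.py
```

```text
tool yaw -1.5877 lean 41.93
carrier -y edge [ 6.190000e-02 -9.981000e-01  5.985605e+02 -1.692552e+02] angle -1.5088 n 12 res [0.6 0.7 1.  1.2 1.4 7.3 5.9 6.7 6.7 0.6 0.2 7.7]
bar outer [ 9.998000e-01 -2.200000e-02  6.366950e+02 -2.582304e+02] angle -0.022 n 30 res [0.4 0.3 0.1 0.2 0.  0.1 0.2 0.1 0.1 0.2 0.2 0.1 0.2 0.8 0.5 0.5 0.5 0.2
 0.6 0.7 0.5 0.6 0.7 0.8 0.1 1.8 1.4 1.1 0.4 0.7]
```

```bash
python3 -m crank '[{"xyz":[-0.003,0.002,0],"dr":[0,0,0]},{"xyz":[-0.003,0.002,0],"dr":[0,0,0]}]'; python3 -m crank '[{"xyz":[0,0,0],"dr":[0,0,0]},{"xyz":[0,0,0],"dr":[0,0,0]},{"xyz":[0,0,0],"dr":[0,0,0]},{"xyz":[0,0,0],"dr":[0,0,0]}]' 0.3 15; python3 look.py 10; python3 - <<'E'
import cv2
t=cv2.imread("pics/top10r.png"); s=cv2.imread("pics/scene10r.png")
cv2.imwrite("pics/t10z.png",cv2.resize(t[130:202,252:330],None,fx=8,fy=8,interpolation=cv2.INTER_CUBIC))
cv2.imwrite("pics/s10z.png",cv2.resize(s[205:260,180:265],None,fx=9,fy=9,interpolation=cv2.INTER_CUBIC))
E
```

```text
time: 13.32
tcp_pos: [646.3, -147.3, 17.7]
ee_rot: [-0.255, -0.655, 0.666, -0.251]
ft_force: [-4.2, 5.5, -0.2]
gripper_width: 0.137
time: 13.82
tcp_pos: [646.4, -148.2, 18.0]
ee_rot: [-0.255, -0.654, 0.666, -0.251]
ft_force: [0.6, -0.5, -0.8]
gripper_width: 0.341
[-0.2 -0.   0.9] [ 646.3 -148.2   17.8]
```

View pics/t10z.png

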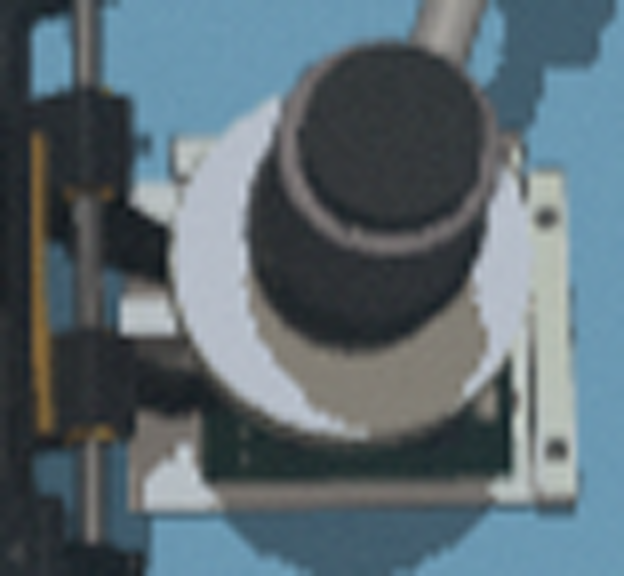

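View pics/s10z.png

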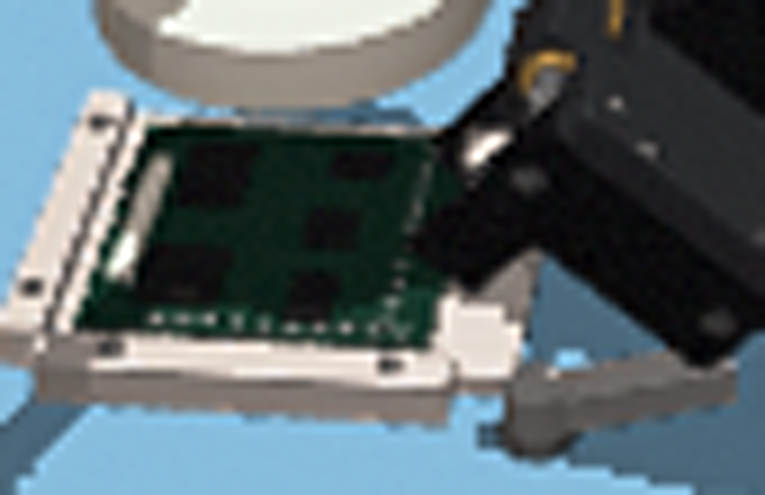

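```bash
python3 -m crank '[{"xyz":[0,0.03,0.033],"dr":[0,0,0]},{"xyz":[0,0.075,0.083],"dr":[0,0,0]},{"xyz":[0,0.134,0.149],"dr":[0,0,0]},{"xyz":[0,0.134,0.149],"dr":[0,0,0]},{"xyz":[0,0.134,0.149],"dr":[0,0,0]}]'; python3 -m crank '[{"xyz":[0,0,0.03],"dr":[0,0,0]},{"xyz":[0,0,0.03],"dr":[0,0,0]},{"xyz":[0,0,0.03],"dr":[0,0,0]}]' 1; python3 look.py 11; python3 - <<'E'
import cv2
t=cv2.imread("pics/top11r.png"); s=cv2.imread("pics/scene11r.png")
cv2.imwrite("pics/t11z.png",cv2.resize(t[130:202,242:330],None,fx=8,fy=8,interpolation=cv2.INTER_CUBIC))
cv2.imwrite("pics/s11z.png",cv2.resize(s[195:260,180:275],None,fx=8,fy=8,interpolation=cv2.INTER_CUBIC))
E
```

```text
time: 14.55
tcp_pos: [645.6, -94.7, 76.8]
ee_rot: [-0.256, -0.654, 0.666, -0.251]
ft_force: [-0.5, -0.1, 0.0]
gripper_width: 0.349
time: 14.92
tcp_pos: [646.0, -94.8, 89.2]
ee_rot: [-0.255, -0.654, 0.666, -0.251]
ft_force: [0.5, -0.5, -1.1]
gripper_width: 0.088
[ 0.5  0.9 -0.3] [646.  -94.7  89.1]
```

View pics/t11z.png

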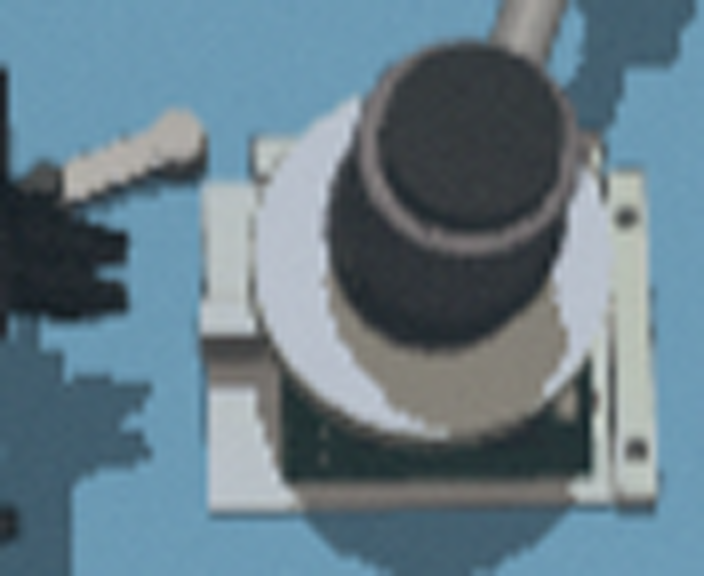

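View pics/s11z.png

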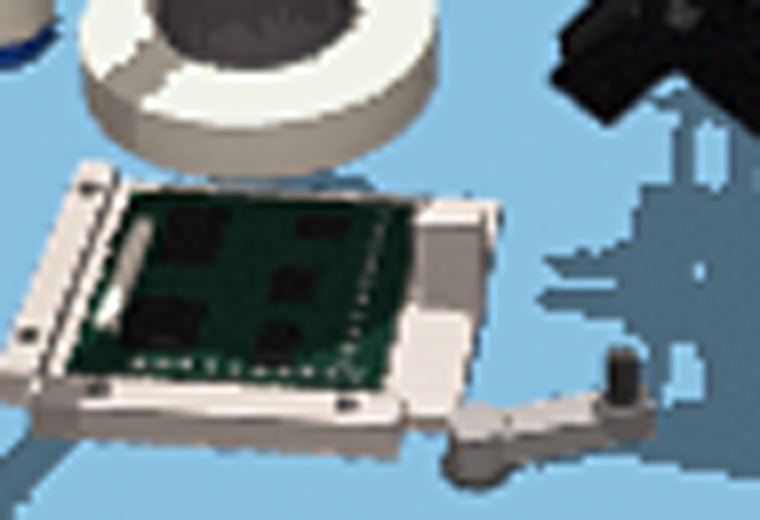

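```bash
python3 - <<'E'
from h import *
np.set_printoptions(precision=3,suppress=True)
b=lambda u,v:raw(u,v,8,242,130); s=lambda u,v:raw(u,v,8,180,195)
st=[("top",b(612,172),(60,50,14)),("top",b(648,172),(72,50,14)),("top",b(656,497),(72,-50,14)),("top",b(616,497),(60,-50,14)),("top",b(253,139),(-45,62,14)),("top",b(255,178),(-45,50,14))]
car=[("top",b(203,186),(-60,50,8)),("top",b(209,505),(-60,-50,8)),("top",b(609,498),(60,-50,8))]
ss=[("scene",s(92,162),(72,-50,14)),("scene",s(118,166),(60,-50,14)),("scene",s(2,365),(72,50,14)),("scene",s(402,400),(-45,50,14)),("scene",s(400,430),(-45,62,14))]
cs=[("scene",s(126,184),(60,-50,8)),("scene",s(502,203),(-62,-6,42)),("scene",s(470,423),(-60,50,8))]
for o in (st,car,ss,cs[:1]+cs[2:]):
    q,r=fit(o,(645,-187,-1.59)); print(q,r.tolist())
E
```

```text
[ 644.692 -187.25    -1.589] [[-0.6812757127235045, -0.0625507628892592], [-0.14896932092369752, -0.11957147601108886], [0.38051734947350724, 0.36055315304065516], [0.26297668291260834, 0.41361540777765526], [0.12908430785626024, -0.2757234256743857], [-0.03845399139999017, -0.31419176507694146]]
[ 645.495 -186.472   -1.581] [[-0.35424030803204687, -0.669376241103464], [-0.19687490494914073, 0.2910617140902616], [0.6082583291491801, 0.2555864484877475]]
[ 645.977 -183.044   -1.598] [[-0.4876198757932002, -0.14484257882992324], [0.9732727289377294, -0.3328653697552113], [-0.47758266385687875, 0.6269865718750225], [0.4395440497659422, -0.013922893125652536], [-0.21322785239942732, -0.18346956684527527]]
[ 647.951 -181.316   -1.574] [[0.09345760335409636, 0.1759503811701677], [-0.08396223532585623, -0.12956017754322602]]
```

```bash
python3 -m crank '[{"xyz":[0,-0.01,-0.06],"dr":[0,0,0]},{"xyz":[0,-0.02,-0.12],"dr":[0,0,0]},{"xyz":[0,-0.0255,-0.168],"dr":[0,0,0]},{"xyz":[0,-0.0255,-0.168],"dr":[0,0,0]},{"xyz":[0,-0.0255,-0.168],"dr":[0,0,0]}]'; python3 -m crank '[{"xyz":[0,-0.008,0],"dr":[0,0,0]},{"xyz":[0,-0.015,0],"dr":[0,0,0]},{"xyz":[0,-0.02,0],"dr":[0,0,0]},{"xyz":[0,-0.02,0],"dr":[0,0,0]}]'; python3 look.py 12
```

```text
time: 15.65
tcp_pos: [646.8, -104.4, 22.7]
ee_rot: [-0.255, -0.654, 0.666, -0.252]
ft_force: [0.3, -0.7, -0.3]
gripper_width: 0.003
time: 16.15
tcp_pos: [646.2, -112.8, 22.3]
ee_rot: [-0.255, -0.654, 0.666, -0.251]
ft_force: [0.3, 0.1, 0.4]
gripper_width: 0.004
[ 0.5 -0.3  0.2] [ 646.2 -112.6   22.2]
```

View pics/scene12.png

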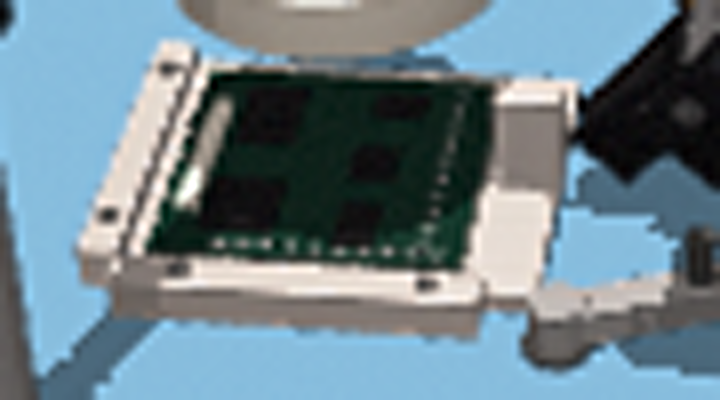

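Fingertips (580,110) are just behind the lug (575,110). I'll press gently in small steps.

```bash
python3 -m crank '[{"xyz":[0,-0.004,0],"dr":[0,0,0]},{"xyz":[0,-0.006,0],"dr":[0,0,0]},{"xyz":[0,-0.006,0],"dr":[0,0,0]}]'; for k in a; do python3 -m crank '[{"xyz":[0,-0.003,0],"dr":[0,0,0]},{"xyz":[0,-0.003,0],"dr":[0,0,0]}]'; done;  python3 -m crank '[{"xyz":[0,-0.002,0],"dr":[0,0,0]},{"xyz":[0,-0.002,0],"dr":[0,0,0]}]'
```

```text
time: 16.62
tcp_pos: [646.2, -115.1, 22.1]
ee_rot: [-0.255, -0.654, 0.666, -0.251]
ft_force: [0.3, 0.0, 0.4]
gripper_width: 0.006
time: 16.88
tcp_pos: [646.2, -116.1, 22.1]
ee_rot: [-0.255, -0.654, 0.666, -0.251]
ft_force: [-0.0, 1.6, 0.1]
gripper_width: 0.008
time: 17.12
tcp_pos: [646.5, -116.6, 22.1]
ee_rot: [-0.255, -0.654, 0.666, -0.251]
ft_force: [-0.2, 1.8, 0.3]
gripper_width: 0.006
```

```bash
python3 -m crank '[{"xyz":[0,-0.002,0],"dr":[0,0,0]},{"xyz":[0,-0.002,0],"dr":[0,0,0]}]'; python3 -m crank '[{"xyz":[0,-0.002,0],"dr":[0,0,0]},{"xyz":[0,-0.002,0],"dr":[0,0,0]}]';  python3 -m crank '[{"xyz":[0,-0.002,0],"dr":[0,0,0]},{"xyz":[0,-0.002,0],"dr":[0,0,0]}]'
```

```text
time: 17.38
tcp_pos: [646.5, -117.0, 22.0]
ee_rot: [-0.255, -0.655, 0.666, -0.251]
ft_force: [-2.2, 5.3, 1.2]
gripper_width: 0.007
time: 17.62
tcp_pos: [646.6, -117.1, 22.0]
ee_rot: [-0.254, -0.655, 0.666, -0.251]
ft_force: [-2.5, 8.8, 1.4]
gripper_width: 0.005
time: 17.88
tcp_pos: [646.7, -117.3, 22.0]
ee_rot: [-0.254, -0.655, 0.666, -0.251]
ft_force: [-4.5, 10.2, 3.3]
gripper_width: 0.003
```

```bash
python3 -m crank '[{"xyz":[0,0.01,0],"dr":[0,0,0]},{"xyz":[0,0.05,0.03],"dr":[0,0,0]},{"xyz":[0,0.1,0.1],"dr":[0,0,0]},{"xyz":[0.1,0.1,0.12],"dr":[0,0,0]},{"xyz":[0.19,0.1,0.12],"dr":[0,0,0]},{"xyz":[0.19,0.1,0.12],"dr":[0,0,0]}]'; python3 look.py 13; python3 - <<'E'
import cv2
t=cv2.imread("pics/top13r.png"); s=cv2.imread("pics/scene13r.png")
cv2.imwrite("pics/t13z.png",cv2.resize(t[130:202,232:330],None,fx=8,fy=8,interpolation=cv2.INTER_CUBIC))
cv2.imwrite("pics/s13z.png",cv2.resize(s[195:260,180:275],None,fx=8,fy=8,interpolation=cv2.INTER_CUBIC))
E
```

```text
time: 18.62
tcp_pos: [723.6, -79.9, 69.7]
ee_rot: [-0.255, -0.653, 0.667, -0.251]
ft_force: [-0.6, -0.3, -0.7]
gripper_width: 0.001
[ 0.5  0.3 -0.5] [721.2 -80.3  69.4]
```

View pics/t13z.png

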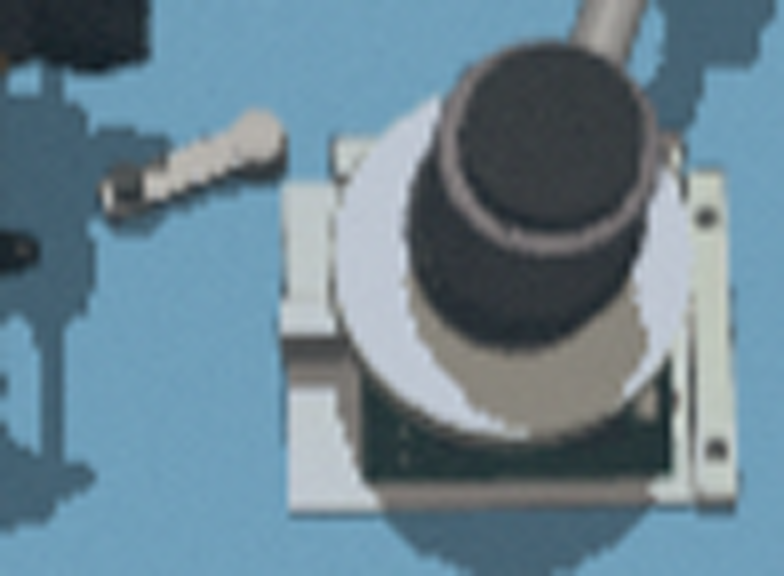

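View pics/s13z.png

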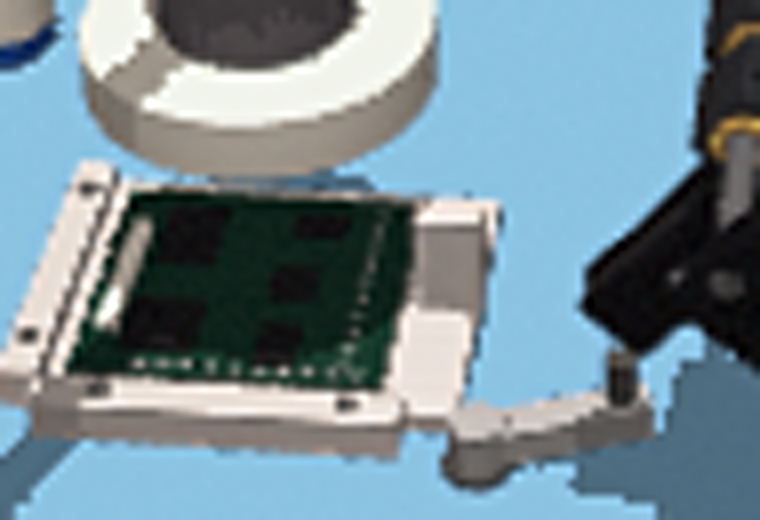

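```bash
python3 - <<'E'
from h import *
b=lambda u,v:raw(u,v,8,232,130)
print(unproj("top",b(150,65),76),unproj("top",b(150,2),76),"pin",unproj("top",b(125,183),30))
E
```

```text
[711.46183394 -89.41091022  76.        ] [730.07043863 -89.88222288  76.        ] pin [690.41636564 -80.72501685  30.        ]
```

```bash
python3 -m crank '[{"xyz":[0,-0.006,-0.06],"dr":[0,0,0]},{"xyz":[0,-0.012,-0.122],"dr":[0,0,0]},{"xyz":[0,-0.012,-0.122],"dr":[0,0,0]},{"xyz":[0,-0.012,-0.122],"dr":[0,0,0]}]'; python3 -m crank '[{"xyz":[-0.012,0,0],"dr":[0,0,0]},{"xyz":[-0.024,0,0],"dr":[0,0,0]},{"xyz":[-0.036,0,0],"dr":[0,0,0]},{"xyz":[-0.036,0,0],"dr":[0,0,0]}]'; python3 look.py 14;  python3 - <<'E'
import cv2
s=cv2.imread("pics/scene14r.png")
cv2.imwrite("pics/s14z.png",cv2.resize(s[195:260,200:295],None,fx=8,fy=8,interpolation=cv2.INTER_CUBIC))
E
```

```text
time: 19.23
tcp_pos: [722.1, -84.3, 21.1]
ee_rot: [-0.256, -0.654, 0.666, -0.251]
ft_force: [-0.5, -0.4, 0.5]
gripper_width: 0.002
time: 19.73
tcp_pos: [707.5, -84.1, 21.8]
ee_rot: [-0.255, -0.654, 0.666, -0.251]
ft_force: [-0.7, 0.3, 0.4]
gripper_width: 0.005
[-0.3  0.2  1. ] [707.9 -84.1  21.6]
```

View pics/s14z.png

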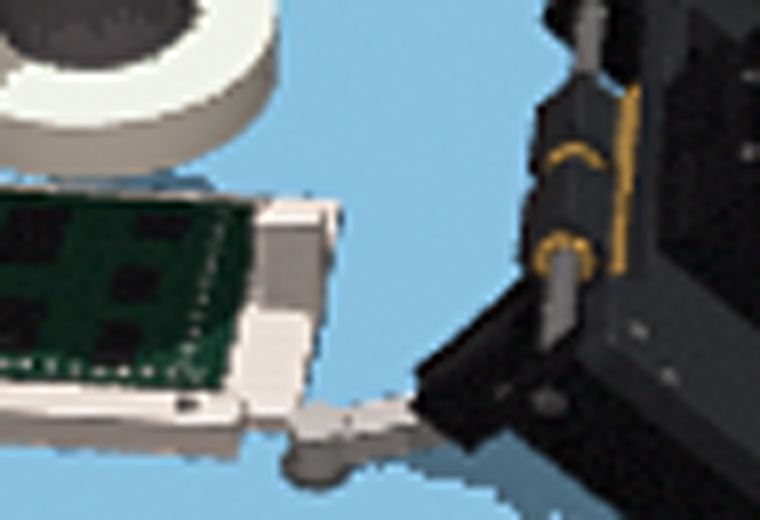

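```bash
python3 -m crank '[{"xyz":[-0.01,0,0],"dr":[0,0,0]},{"xyz":[-0.02,-0.002,0],"dr":[0,0,0]},{"xyz":[-0.03,-0.006,0],"dr":[0,0,0]},{"xyz":[-0.03,-0.006,0],"dr":[0,0,0]}]';  python3 -m crank '[{"xyz":[-0.01,-0.005,0],"dr":[0,0,0]},{"xyz":[-0.02,-0.01,0],"dr":[0,0,0]},{"xyz":[-0.025,-0.014,0],"dr":[0,0,0]},{"xyz":[-0.025,-0.014,0],"dr":[0,0,0]}]';python3 look.py 15;  python3 - <<'E'
import cv2
s=cv2.imread("pics/scene15r.png")
cv2.imwrite("pics/s15z.png",cv2.resize(s[195:260,200:295],None,fx=8,fy=8,interpolation=cv2.INTER_CUBIC))
E
```

```text
time: 20.32
tcp_pos: [695.3, -86.9, 21.4]
ee_rot: [-0.256, -0.654, 0.666, -0.251]
ft_force: [0.0, 0.4, 0.8]
gripper_width: 0.008
time: 20.82
tcp_pos: [687.4, -92.3, 21.5]
ee_rot: [-0.254, -0.654, 0.666, -0.252]
ft_force: [6.7, -5.2, -2.9]
gripper_width: 0.004
[ 6.8 -4.7 -2.5] [687.4 -92.3  21.5]
```

View pics/s15z.png

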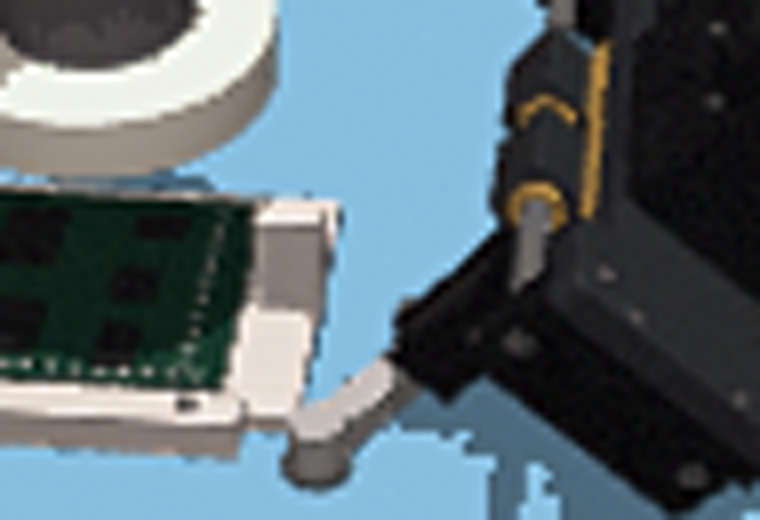

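View pics/top15.png

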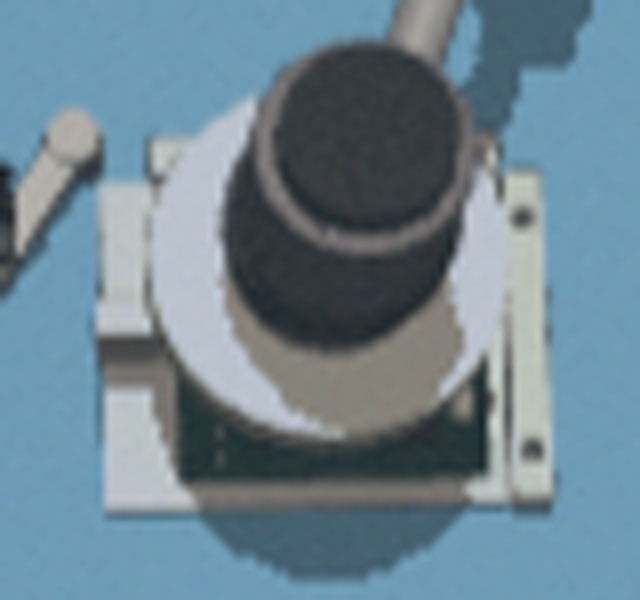

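```bash
python3 -m crank '[{"xyz":[-0.006,-0.004,0],"dr":[0,0,0]},{"xyz":[-0.012,-0.01,0],"dr":[0,0,0]},{"xyz":[-0.012,-0.01,0],"dr":[0,0,0]}]'; python3 -m crank '[{"xyz":[0.01,0.01,0],"dr":[0,0,0]},{"xyz":[0.01,0.05,0],"dr":[0,0,0]},{"xyz":[-0.02,0.06,0],"dr":[0,0,0]},{"xyz":[-0.03,0.06,0],"dr":[0,0,0]},{"xyz":[-0.03,0.06,0],"dr":[0,0,0]}]';python3 look.py 16;  python3 - <<'E'
import cv2
s=cv2.imread("pics/scene16r.png");t=cv2.imread("pics/top16r.png")
cv2.imwrite("pics/s16z.png",cv2.resize(s[195:260,200:295],None,fx=8,fy=8,interpolation=cv2.INTER_CUBIC))
cv2.imwrite("pics/t16z.png",cv2.resize(t[130:190,215:295],None,fx=8,fy=8,interpolation=cv2.INTER_CUBIC))
E
```

```text
time: 21.3
tcp_pos: [684.5, -95.7, 21.7]
ee_rot: [-0.252, -0.655, 0.666, -0.252]
ft_force: [11.9, -7.5, -4.9]
gripper_width: 0.002
time: 21.92
tcp_pos: [668.2, -72.1, 21.5]
ee_rot: [-0.256, -0.654, 0.666, -0.251]
ft_force: [-0.1, -0.7, 0.5]
gripper_width: 0.003
[-0.   0.5  0.4] [668.9 -72.3  21.5]
```

View pics/s16z.png

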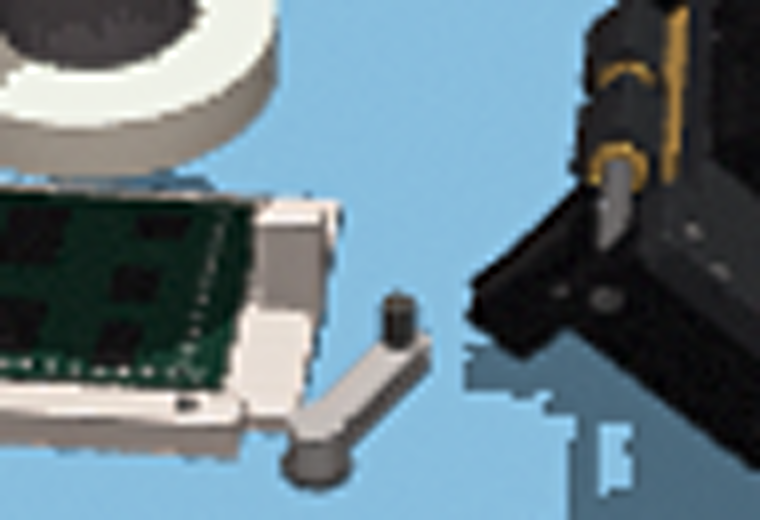

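View pics/t16z.png

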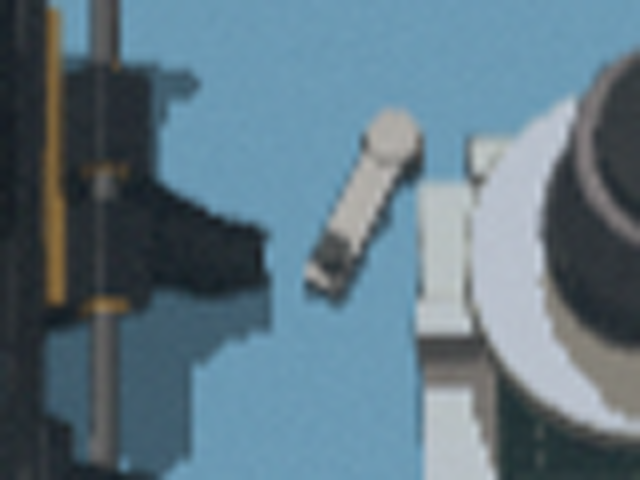

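```bash
python3 -m crank '[{"xyz":[0,-0.02,0],"dr":[0,0,0]},{"xyz":[0,-0.04,0],"dr":[0,0,0]},{"xyz":[0,-0.055,0],"dr":[0,0,0]},{"xyz":[0,-0.065,0],"dr":[0,0,0]},{"xyz":[0,-0.07,0],"dr":[0,0,0]},{"xyz":[0,-0.07,0],"dr":[0,0,0]}]'; python3 -m crank '[{"xyz":[0,-0.006,0],"dr":[0,0,0]},{"xyz":[0,-0.01,0],"dr":[0,0,0]},{"xyz":[0,-0.01,0],"dr":[0,0,0]}]'; python3 -m crank '[{"xyz":[0,-0.004,0],"dr":[0,0,0]},{"xyz":[0,-0.004,0],"dr":[0,0,0]}]'
```

```text
time: 22.78
tcp_pos: [669.1, -100.4, 21.4]
ee_rot: [-0.255, -0.654, 0.666, -0.251]
ft_force: [0.7, 0.6, 0.5]
gripper_width: 0.009
time: 23.15
tcp_pos: [669.0, -104.3, 21.4]
ee_rot: [-0.255, -0.654, 0.666, -0.251]
ft_force: [-1.4, 0.1, 0.2]
gripper_width: 0.002
time: 23.4
tcp_pos: [669.0, -105.9, 21.4]
ee_rot: [-0.255, -0.654, 0.666, -0.251]
ft_force: [-0.1, 0.0, 0.1]
gripper_width: 0.004
```

```bash
python3 -m crank '[{"xyz":[0,-0.003,0],"dr":[0,0,0]},{"xyz":[0,-0.003,0],"dr":[0,0,0]}]';python3 -m crank '[{"xyz":[0,-0.003,0],"dr":[0,0,0]},{"xyz":[0,-0.003,0],"dr":[0,0,0]}]';python3 look.py 17;  python3 - <<'E'
import cv2
s=cv2.imread("pics/scene17r.png");t=cv2.imread("pics/top17r.png")
cv2.imwrite("pics/s17z.png",cv2.resize(s[195:260,200:295],None,fx=8,fy=8,interpolation=cv2.INTER_CUBIC))
cv2.imwrite("pics/t17z.png",cv2.resize(t[130:190,215:295],None,fx=8,fy=8,interpolation=cv2.INTER_CUBIC))
E
```

```text
time: 23.65
tcp_pos: [669.0, -107.0, 21.3]
ee_rot: [-0.255, -0.654, 0.666, -0.251]
ft_force: [-1.2, 1.7, 0.3]
gripper_width: 0.004
time: 23.9
tcp_pos: [669.1, -107.6, 21.3]
ee_rot: [-0.255, -0.654, 0.666, -0.251]
ft_force: [-2.7, 4.2, 0.6]
gripper_width: 0.004
[-1.9  4.4  1.3] [ 669.1 -107.7   21.3]
```

View pics/s17z.png

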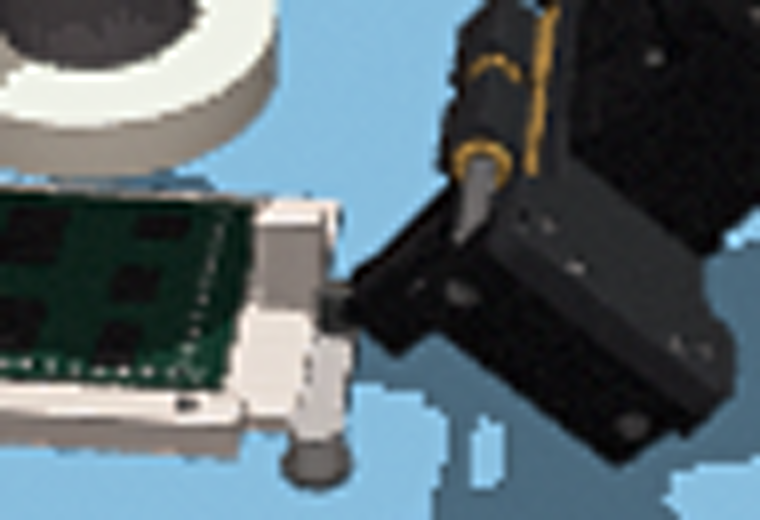

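View pics/t17z.png

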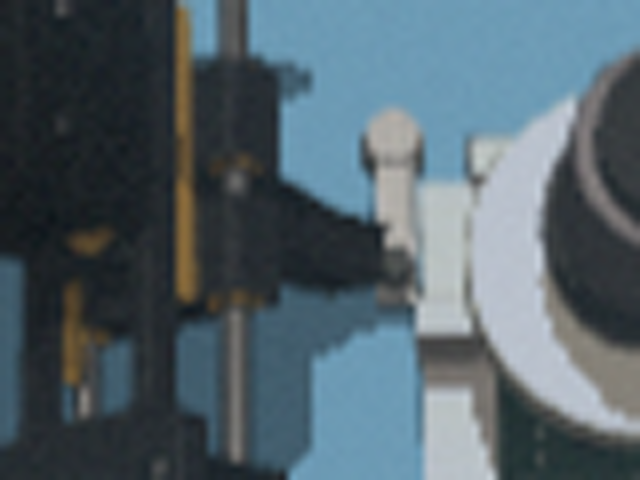

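```bash
python3 -m crank '[{"xyz":[0,-0.003,0],"dr":[0,0,0]},{"xyz":[0,-0.003,0],"dr":[0,0,0]}]';python3 -m crank '[{"xyz":[0,-0.003,0],"dr":[0,0,0]},{"xyz":[0,-0.003,0],"dr":[0,0,0]},{"xyz":[0,-0.003,0],"dr":[0,0,0]}]'; python3 -m crank '[{"xyz":[0,0.01,0],"dr":[0,0,0]},{"xyz":[0,0.04,0.01],"dr":[0,0,0]},{"xyz":[0,0.1,0.1],"dr":[0,0,0]},{"xyz":[0,0.2,0.2],"dr":[0,0,0]},{"xyz":[0,0.3,0.3],"dr":[0,0,0]},{"xyz":[0,0.3,0.3],"dr":[0,0,0]},{"xyz":[0,0.3,0.3],"dr":[0,0,0]}]';python3 look.py 18;  python3 - <<'E'
import cv2
s=cv2.imread("pics/scene18r.png");t=cv2.imread("pics/top18r.png")
cv2.imwrite("pics/s18z.png",cv2.resize(s[195:260,175:275],None,fx=8,fy=8,interpolation=cv2.INTER_CUBIC))
cv2.imwrite("pics/t18z.png",cv2.resize(t[125:202,235:330],None,fx=8,fy=7.7,interpolation=cv2.INTER_CUBIC))
cv2.imwrite("pics/t18f.png",t)
E
```

```text
time: 24.25
tcp_pos: [669.2, -108.2, 21.2]
ee_rot: [-0.254, -0.655, 0.666, -0.251]
ft_force: [-3.9, 8.4, 1.4]
gripper_width: 0.005
time: 24.62
tcp_pos: [669.3, -108.6, 21.2]
ee_rot: [-0.254, -0.655, 0.666, -0.251]
ft_force: [-5.6, 10.9, 2.2]
gripper_width: 0.006
time: 25.5
tcp_pos: [668.5, 9.3, 141.1]
ee_rot: [-0.256, -0.654, 0.666, -0.251]
ft_force: [-0.9, 0.4, -0.9]
gripper_width: 0.006
[ 0.1 -0.1 -0.4] [668.    8.2 140.1]
```

View pics/s18z.png

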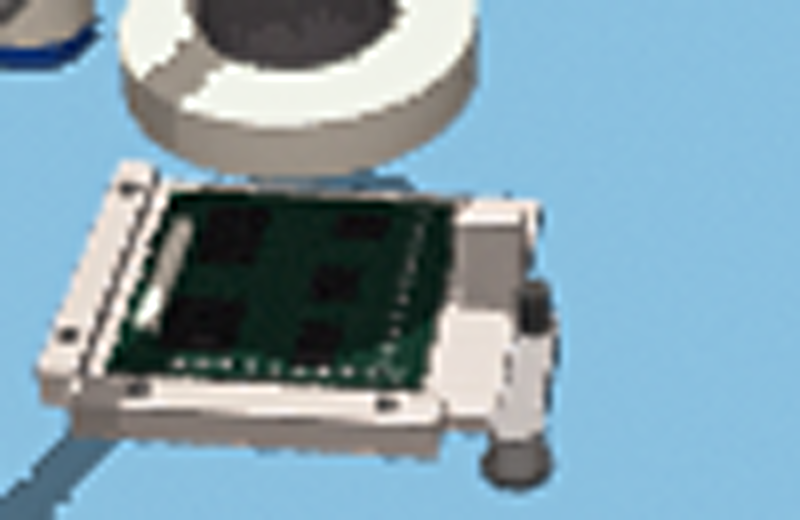

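View pics/t18z.png

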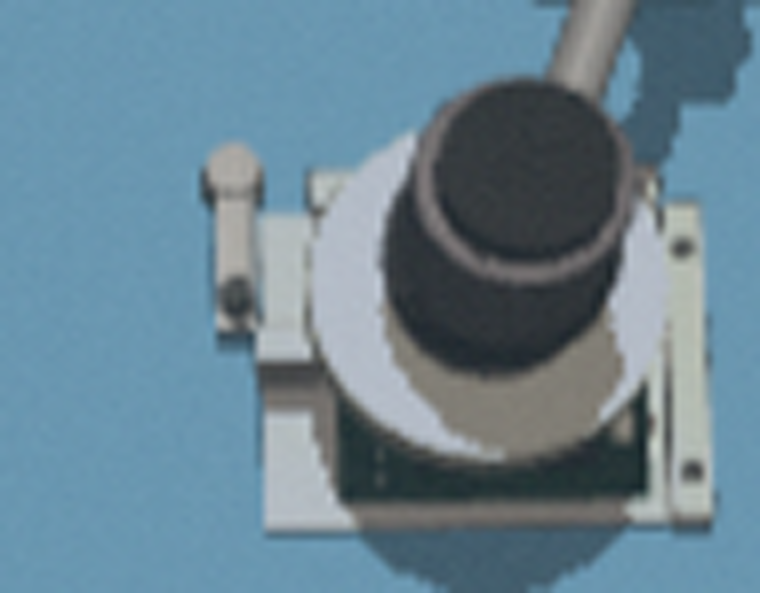

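View pics/t18f.png

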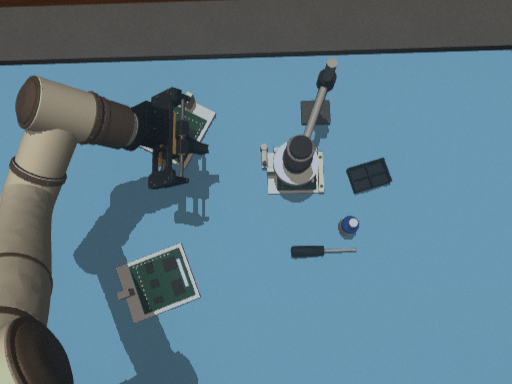

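```bash
python3 - <<'E'
from h import *
from workcell import *
k=lambda u,v:np.array([(u+.5)/8-.5+235,(v+.5)/7.7-.5+125])
p=unproj("top",k(234,172),15)[:2]; q=unproj("top",k(237,293),30)[:2]; d=q-p
# latch = 1.2 - angle of arm short of station -y
print(np.linalg.norm(d), 1.2+(np.arctan2(d[1],d[0])-( -1.591-np.pi/2)+np.pi)%(2*np.pi)-np.pi)
print(close_job())
E
```

```text
42.73924492236342 1.2057317415026167
the job is handed in; nothing more can be done
None
```

I slid the carrier home against both stop bars and swung the latch fully shut behind it. The job was handed in at about 26 s; no verdict is reported, so the result rests on my own checks.

- **Carrier:** I gripped the smallest carrier by its lug with the tool leaning back 42° and slid it flat under the camera. The first attempt against the side bar stuck on friction from the back bar. I eased off, seated it on the side bar, then pressed the back bar with about 10 N. After releasing, I pressed the lug once more from behind with about 10 N to square it.
- **Latch:** I pushed the pin round with the closed fingers until the force rose to about 11 N at the end stop, then withdrew clear of everything.
- **Contact and latch checks:** The arm stalled at contact on both bars. The latch measured about 1.2 rad from the top camera. The bottle, tray and screwdriver look unmoved in the last picture, though I did not measure them.
- **Carrier position:** Image fits made before the final squaring press put the carrier within roughly 1–2 mm of home, with 0.01–0.02 rad of yaw. The two cameras disagreed by up to about 4 mm in absolute position. The images alone therefore cannot confirm the 1.8 mm tolerance; for that I am relying on the contact forces.

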